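Empty the reject bin into its tray

ROBOT

A 7-joint arm with a two-finger parallel gripper is mounted at the origin on the work surface. World frame = base frame: x ahead of the robot, y to its left, z up, the work surface at z = 0. Lengths are in mm, angles in rad, forces in N, time in s.
With the tool pointing down it reaches from about 425 to 1025 mm from the base axis. Payload 9.4 kg.
Tool frame: the origin (TCP) lies midway between the tips of the shut fingers; the grasp point (between the pads) lies 19 mm behind it (grip_depth is the distance from the TCP to the grasp point, in mm); z points along the fingers, y is the direction in which the jaws open and shut (so a half turn about z gives the same grasp; the last joint's range is limited). The gripper opens to 85 mm and grips with 20 to 120 N. Pads are 22 mm wide; open, the fingers measure 114 mm over their backs; the gripper's body (76 mm by 85 mm) begins 54 mm behind the grasp point. The pads swing forward as they close: fully open they stand 13 mm farther back than shut.
Start: joints at [-1.391, 0.599, -0.003, 1.599, 0.002, 0.943, -0.08], TCP at [184.145, 701.224, 231.275] pointing down, gripper open.
Joint ranges: [-2.57, 2.57], [-0.35, 1.97], [-1.29, 1.29], [0.11, 2.56], [-1.05, 4.19], [0.11, 1.86], [-2.63, 2.63]. Speed limits (rad/s): [2.22, 2.22, 3.01, 3.01, 3.14, 3.14, 3.14].

INTERFACE

Orientations are given as a unit quaternion [w, x, y, z].
In Python, from bench import * gives the robot as it stands. The module is installed in compiled form; this text tells all that it offers.
- The arm moves only by the tool arm_command, never from a script. Its argument "commands" is a list of rows, each an object with "twist": the turn, a rotation vector about the tool's x, y, z in degrees, a list of three; "xyz": the shift along the tool's x, y, z in m, a list of three; "fingers": the opening in per cent of the stroke, from 0 (shut) to 100 (fully open). A call has 1 to 20 rows; each row is the pose to reach, as a shift and turn from the pose commanded when the call began, along the tool's axes at that moment; what a row does not reach only later rows make up. A row lasts 1/12 s, in which the tool goes at most 41.7 mm and 7.16 degrees, less where a joint would pass 70% of its speed; a pose out of reach is approached as far as the arm can. A call with a gripper value outside its range is refused whole. The fingers move at their own pace and stop on an object; the grip force is fixed at half the most. Time passes only in rows, so rows that repeat a pose let the fingers close. It gives the time, the measured TCP pose, the force and the opening at its end, in the units of the state.
- get_obs(): the state, without advancing time (a new reading comes with each control period).
- camera(name): name is "scene" or "top" or "wrist"; returns the picture (480x640x3 uint8, red, green, blue); there is no depth.
- camera_info(name): a dict with "fx", "fy", "cx", "cy" (pixels), "xyz" and "attitude" of the camera in the world; the wrist camera has in their place "hand_eye" (4x4, takes a point from camera to tool coordinates, whose origin is the TCP and whose axes are the flange's). Camera axes: x right, y down, z forward; pixel columns grow to the right and rows downward; lengths in mm; the calibration is good to about 2 mm. A picture is of the moment at which its call begins: read the wrist's pose just before it. camera_info takes no time and is no camera call.
- job_done(): hands the job in, once; it reports no verdict.
Trained networks look in the newest picture that a camera, given by its name, has taken for a name from the list of things; names that differ only in an ending like _2 or _b are one class to them, and where a whole thing is asked for, a point or a joint stands for the part that bears it (a point fixed in the world has none). Each returns a list of dicts, best first, with "p" (0 to 1); they miss things now and then, are a little off and sometimes report something else, mostly with a low value. They report only what shows in the picture. A call takes as long as a camera call. They do not tell look-alikes from the thing itself.
- spot_in(name, camera): "location" ([column, row] in pixels, amid what is visible of it).
- trace(name, camera): "region" (480x640 bool, what is visible of it) and "location" ([column, row] in pixels, amid what is visible of it).
- pinpoint(name, camera): "location" ([column, row] in pixels: a listed point, or the origin of a listed thing).
The state is a dict: "time_s": time; "joint_pos": joint angles; "qvel": joint speeds; "joint_efforts": joint torques, N m; "tcp_pos": TCP position; "tcp_rot": TCP orientation; "wrist_force": force on the tool from outside, world axes, zero at the start; "moment": the same for the moment, N m; "opening": opening from 0.0 (shut) to 1.0 (fully open).
Only numpy, scipy, OpenCV 4.12 (cv2) and the standard library are available. Lean on these libraries where they do the work, as an engineer would, in place of code of your own. Each camera call takes 0.05 s, during which the arm holds its last target.

TASK

Empty the red reject bin: first slide the black collecting tray fully home under it, against the back stop of the stand, while the rejects are still in the bin. Then turn the bin right over in its stand, until it meets its stop, with the three-armed star handle, so that its lid swings open and all five copper posts fall into the tray, and turn the empty bin back fully upright with its lid shut. Work by feel, without ramming the tray or forcing the handle against its stops, leave the tray home with the posts in it, and do not disturb the meter, the screwdriver or the cell block.

Things in the scene. Friction and masses are not known exactly. Their poses are not given: they have to be found in the camera images.
- stand: Fixed grey stand that holds the bin. Origin on the bench under the pivot; z up, x = the way the bin tips and the side where the tray slides in. Base plate x -85 to 255, y +-90, 5 mm thick, with two runners (inner faces y = +-65 mm, tops 19 mm above the bench). Two uprights 34 x 8 mm at y = +-81 mm, bearings on top to 192 mm. The pivot axis runs along y, 175 mm above the bench.
- back_stop (a point): Middle of the tray-side face of the aluminium back stop, a bar across the base plate at x = -55 mm in the stand's frame; its top is 27 mm above the bench. This point is 16 mm above the bench. Axes as the stand's.
- pivot (a point): Centre of the star handle's hub (38 mm across), on the pivot axis, 175 mm above the bench, 120 mm to the stand's -y side of its origin. Axes as the stand's. The three arms turn about it in the stand's x-z plane; the nearest bearing ends 27 mm to the +y side of that plane.
- bin_floor (a point): Middle of the inside of the bin's floor, 48 mm below the pivot axis when upright; turns with the bin, z out of its mouth. Bin: red sheet steel, 90 x 110 x 100 mm (stand's x, y, z when upright), walls 4 mm, 0.75 kg, rim 48 mm above the pivot axis. Its corners come no lower than 105 mm above the bench as it turns, the open lid 60 mm, the handle's balls 51 mm.
- ball1 (a point): Centre of the black ball (28 mm across) on the end of arm 1 of the star handle, 110 mm from the hub's centre. Arms: steel rods 10 mm thick, 120 degrees apart, fixed to the bin and turning with it. With the bin upright this arm stands 65 degrees above the stand's +x direction (up and forward); as the bin tips by q radians that angle falls by q. Turns with the bin.
- ball2 (a point): Centre of the black ball (28 mm across) on the end of arm 2 of the star handle, 110 mm from the hub's centre. Arms: steel rods 10 mm thick, 120 degrees apart, fixed to the bin and turning with it. With the bin upright this arm stands 185 degrees above the stand's +x direction (backward, nearly level); as the bin tips by q radians that angle falls by q. Turns with the bin.
- ball3 (a point): Centre of the black ball (28 mm across) on the end of arm 3 of the star handle, 110 mm from the hub's centre. Arms: steel rods 10 mm thick, 120 degrees apart, fixed to the bin and turning with it. With the bin upright this arm stands 305 degrees above the stand's +x direction (down and forward); as the bin tips by q radians that angle falls by q. Turns with the bin.
- bin (a joint): Tipping angle of the bin, rad: 0 upright (stop), growing as it tips towards the stand's +x (the top of the star handle moves to +x), 2.6 turned right over (stop). Stiff friction pivot, about 0.25 N m: the bin stays where it is left, so it can be turned in several pushes; a push of 3 to 7 N on an arm, 70 mm from the hub, moves it.
- lid (a joint): Angle of the bin's loose flip lid, rad: 0 shut, growing as it opens, stop at 1.9. Sheet 94 x 112 x 3 mm, 0.1 kg, hinged on the bin's rear (-x) rim, no catch or spring: it lies shut by its weight while the bin is upright and hangs away from the mouth once the bin has tipped past about 1.6 rad; it shuts by itself as the bin turns back.
- tray: Black open plastic tray, 160 (x) x 120 (y) x 45 mm high, walls and floor 4 mm, 0.24 to 0.39 kg, loose; at the start it stands on the base plate between the runners, pulled out 87 to 143 mm from home towards the stand's +x, its axes along the stand's. Origin: centre of its underside. Fully home (back wall against the back stop) its origin lies at x = 25 mm in the stand's frame. Sliding it takes about 1 to 4 N.
- post1: Copper terminal post, a reject: round flange 24 mm across and 5 mm thick with a stem 14 mm across, 26 mm high over all, 30 to 65 g. Origin: centre of the flange's underside; z along the stem. At the start it stands in the shut bin, its flange on the bin's floor, 127 mm above the bench.
- post2: Copper terminal post, a reject: round flange 24 mm across and 5 mm thick with a stem 14 mm across, 26 mm high over all, 30 to 65 g. Origin: centre of the flange's underside; z along the stem. At the start it stands in the shut bin, its flange on the bin's floor, 127 mm above the bench.
- post3: Copper terminal post, a reject: round flange 24 mm across and 5 mm thick with a stem 14 mm across, 26 mm high over all, 30 to 65 g. Origin: centre of the flange's underside; z along the stem. At the start it stands in the shut bin, its flange on the bin's floor, 127 mm above the bench.
- post4: Copper terminal post, a reject: round flange 24 mm across and 5 mm thick with a stem 14 mm across, 26 mm high over all, 30 to 65 g. Origin: centre of the flange's underside; z along the stem. At the start it stands in the shut bin, its flange on the bin's floor, 127 mm above the bench.
- post5: Copper terminal post, a reject: round flange 24 mm across and 5 mm thick with a stem 14 mm across, 26 mm high over all, 30 to 65 g. Origin: centre of the flange's underside; z along the stem. At the start it stands in the shut bin, its flange on the bin's floor, 127 mm above the bench.
- meter: Yellow hand-held meter lying on the bench, 150 x 75 x 33 mm; bystander. Origin: centre of its underside.
- driver: Red-handled screwdriver lying on the bench, 200 mm long, 26 mm thick; bystander. Origin: on the bench under the middle of its length; x towards the blade.
- cells: Grey block holding eight blue cells upright, 100 x 58 x 76 mm; bystander. Origin: centre of its underside.
Not all that is in view belongs to the job. Of the things that look like the tray, the smallest one is meant.

How it is judged:
By the outcome, as a careful person would: the job done as asked, in the order asked, and still so for the second after the job is handed in, with the robot touching nothing.
It also fails if it takes over 72 s, if anything falls off the work surface, if the arm or the gripper's body presses on something with over 40 N, if the wrist force passes 120 N, or if a joint passes its speed limit or range.

## Working session

There is one attempt and no reset: what is moved stays moved. The work goes in short steps, Python scripts to look and compute and a tool call to move; the robot and the scene stay as the last step left them, time stands still between calls to the robot, and variables do not carry over. Pictures are saved under pics/ and viewed, and the job is handed in when it is done.

Besides the shell and the picture viewer there is one more tool, called after ">>>" as name([rows], argument=value, ...), one row to a line, values as JSON. arm_command: Moves the arm, as the interface text tells. Its arguments: {"type":"object","properties":{"commands":{"type":"array","items":{"type":"object","properties":{"twist":{"type":"array","items":{"type":"number"}},"xyz":{"type":"array","items":{"type":"number"}},"fingers":{"type":"number"}}}}},"required":["commands"]}

```bash
mkdir -p pics; ls; python3 - <<'E'
from bench import *
import cv2
o=get_obs(); print(o)
for n in ["scene","top","wrist"]:
    im=camera(n); cv2.imwrite(f"pics/{n}0.png",im[:,:,::-1]); print(n,camera_info(n))
E
```

```text
pics
{'time_s': 0.0, 'joint_pos': array([-1.39069922,  0.60014141, -0.00251341,  1.60011734,  0.00180852,
        0.94289844, -0.07980159]), 'qvel': array([ 0.00167966,  0.0013814 , -0.00039459, -0.00062551,  0.00056375,
       -0.00083946,  0.00104068]), 'joint_efforts': array([-1.75515132e-03, -7.76437998e+01,  1.56344276e+00, -2.58034945e+01,
        1.22449032e-02,  8.35757208e-03,  2.21246535e-05]), 'tcp_pos': array([184.05637497, 700.76776015, 230.41010363]), 'tcp_rot': array([-1.67365954e-05,  1.28027518e-01,  9.91770308e-01, -7.81269574e-04]), 'wrist_force': array([-0.0998346 , -0.6012573 , -0.08379939]), 'moment': array([ 0.01965891, -0.01277079, -0.0371555 ]), 'opening': 0.9994807229284287}
scene {'fx': 498.66840678996624, 'fy': 498.66840678996624, 'cx': 315.73131947537155, 'cy': 239.9388729987782, 'xyz': array([1244.16668004,  424.97035279, 1123.67505902]), 'attitude': array([-0.15614642,  0.44354103,  0.83156577, -0.29561464])}
top {'fx': 437.8460045426282, 'fy': 437.8460045426282, 'cx': 317.290087644489, 'cy': 237.9949817418059, 'xyz': array([ 345.32438398,   -5.81091864, 1370.43125281]), 'attitude': array([-0.08336474,  0.72343863, -0.68042764,  0.08188468])}
wrist {'fx': 413.77591901047583, 'fy': 413.77591901047583, 'cx': 314.5619925251611, 'cy': 240.8770120966841, 'hand_eye': array([[ 1.28722164e-04, -9.47092788e-01, -3.20959864e-01,
         8.19781271e+01],
       [ 9.99999982e-01,  1.66633039e-04, -9.06493022e-05,
         9.90387393e-01],
       [ 1.39335818e-04, -3.20959847e-01,  9.47092792e-01,
        -1.43187924e+02],
       [ 0.00000000e+00,  0.00000000e+00,  0.00000000e+00,
         1.00000000e+00]])}
```

View pics/scene0.png

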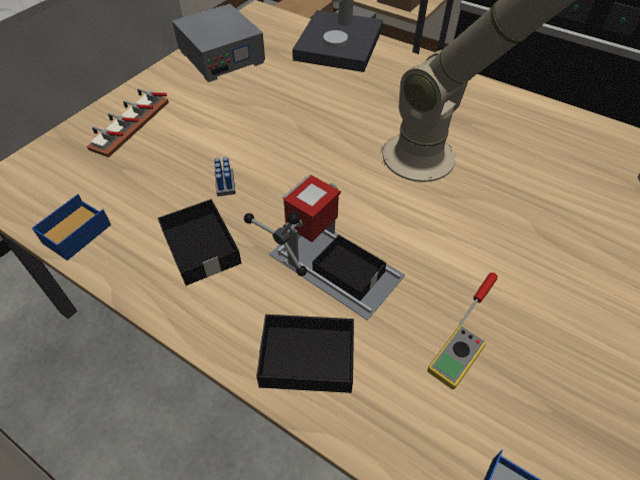

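View pics/top0.png

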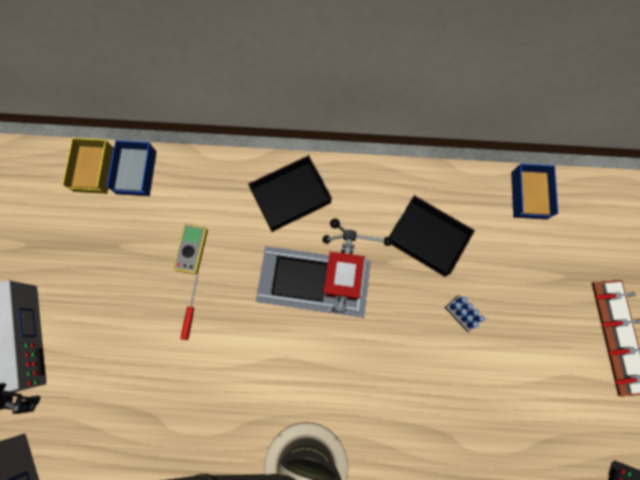

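View pics/wrist0.png

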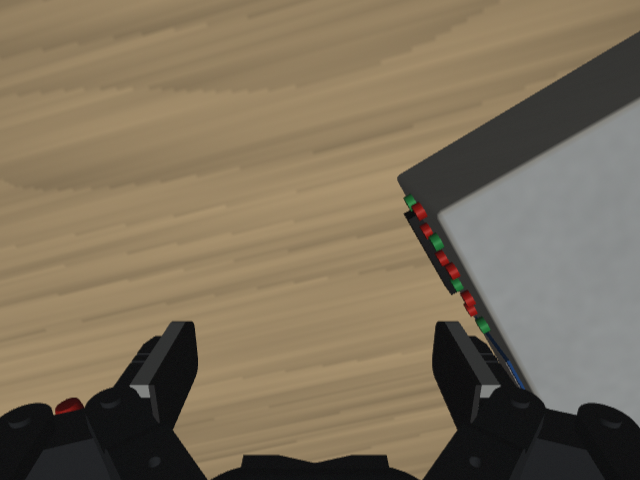

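```bash
cat > h.py <<'E'
import numpy as np, cv2
from scipy.spatial.transform import Rotation as R
from scipy.optimize import least_squares
from bench import *
def rot(q): return R.from_quat([q[1],q[2],q[3],q[0]]).as_matrix()
def cam(n,o=None):
    i=camera_info(n); K=np.array([[i['fx'],0,i['cx']],[0,i['fy'],i['cy']],[0,0,1]])
    if n=='wrist':
        o=o or get_obs(); H=np.array(i['hand_eye']); Rt=rot(o['tcp_rot'])
        return K,Rt@H[:3,:3],Rt@H[:3,3]+o['tcp_pos']
    return K,rot(i['attitude']),np.array(i['xyz'])
def proj(c,P):
    K,Rm,t=c; p=(np.atleast_2d(P)-t)@Rm; p=p@K.T; return p[:,:2]/p[:,2:]
def ray(c,uv,z):
    K,Rm,t=c; d=Rm@np.linalg.inv(K)@np.array([uv[0],uv[1],1]); return t+d*(z-t[2])/d[2]
def S2W(s,P):
    P=np.atleast_2d(P); c,si=np.cos(s[2]),np.sin(s[2])
    return np.c_[s[0]+c*P[:,0]-si*P[:,1], s[1]+si*P[:,0]+c*P[:,1], P[:,2]]
def ball(k,q=0.,r=110): a=np.radians([65,185,305][k-1])-q; return [r*np.cos(a),-120,175+r*np.sin(a)]
E
python3 - <<'E'
from h import *
names={'stand':[0,0,0],'back_stop':[-55,0,16],'pivot':[0,-120,175],'bin_floor':[0,0,127],'ball1':ball(1),'ball2':ball(2),'ball3':ball(3)}
obs=[]
for n in ['scene','top']:
    im=camera(n); c=cam(n)
    for k in list(names)+['tray','meter','driver','cells']:
        r=pinpoint(k,n)
        print(n,k,[(np.round(x['location'],1).tolist(),round(x['p'],2)) for x in r[:4]])
        if r and k in names and r[0]['p']>.5: obs.append((c,names[k],np.array(r[0]['location']),n+k))
f=lambda s:np.concatenate([proj(c,S2W(s,P))[0]-u for c,P,u,_ in obs])
r=least_squares(f,[500,20,1.5],x_scale=[10,10,.1],loss='soft_l1',f_scale=2)
print(r.x); 
for (a,b) in zip(obs,f(r.x).reshape(-1,2)): print(a[3],b.round(1))
np.save('stand.npy',r.x); print(get_obs()['time_s'])
E
```

```text
scene stand [([314.0, 248.1], 0.91)]
scene back_stop [([296.2, 239.1], 0.62)]
scene pivot [([280.0, 234.6], 0.79), ([298.9, 272.1], 0.36)]
scene bin_floor [([311.6, 218.6], 0.9), ([457.1, 358.4], 0.63)]
scene ball1 [([291.8, 218.3], 0.67), ([248.4, 221.5], 0.64), ([302.9, 274.5], 0.59)]
scene ball2 [([291.8, 218.3], 0.67), ([248.4, 221.5], 0.64), ([302.9, 274.5], 0.59)]
scene ball3 [([291.8, 218.3], 0.67), ([248.4, 221.5], 0.64), ([302.9, 274.5], 0.59)]
scene tray [([307.1, 357.3], 0.82), ([198.8, 246.2], 0.68), ([297.2, 237.2], 0.24)]
scene meter []
scene driver [([475.3, 300.5], 0.59), ([291.8, 216.3], 0.51)]
scene cells [([224.0, 184.7], 0.84)]
top stand [([339.8, 285.0], 0.7), ([460.6, 314.2], 0.49), ([300.4, 280.6], 0.33)]
top back_stop []
top pivot [([350.4, 237.0], 0.76)]
top bin_floor []
top ball1 [([335.8, 225.6], 0.61), ([387.9, 239.6], 0.59), ([326.8, 238.3], 0.57)]
top ball2 [([335.8, 225.6], 0.61), ([387.9, 239.6], 0.59), ([326.8, 238.3], 0.57)]
top ball3 [([335.8, 225.6], 0.61), ([387.9, 239.6], 0.59), ([326.8, 238.3], 0.57)]
top tray [([428.6, 239.5], 0.63), ([303.3, 278.7], 0.58), ([290.8, 199.7], 0.58)]
top meter [([196.6, 245.7], 0.6)]
top driver [([190.0, 307.1], 0.63)]
top cells [([463.2, 315.0], 0.94), ([349.1, 236.6], 0.67)]
[524.30364227 -75.14412698   1.46619167]
scenestand [-2.   1.5]
sceneback_stop [ 1.1 -2.6]
scenepivot [0.  0.9]
scenebin_floor [-0.   1.6]
sceneball1 [ 0.8 -0.7]
sceneball2 [-43.   -1.5]
sceneball3 [ 8.5 51.8]
topstand [0.8 0.3]
toppivot [ 0.2 -1.6]
topball1 [ 0.2 -2.2]
topball2 [52.9 16.9]
topball3 [-8.2 13.5]
1.35
```

```bash
python3 - <<'E'
from h import *
S=cam('scene');T=cam('top')
obs=[(S,[0,0,0],(314,248.1)),(S,[-55,0,16],(296.2,239.1)),(S,[0,-120,175],(280,234.6)),(S,[0,0,127],(311.6,218.6)),
(S,ball(1),(291.8,218.3)),(S,ball(2),(248.4,221.5)),(S,ball(3),(302.9,274.5)),
(T,[0,-120,175],(350.4,237)),(T,ball(1),(335.8,225.6)),(T,ball(2),(387.9,239.6)),(T,ball(3),(326.8,238.3))]
f=lambda s:np.concatenate([proj(c,S2W(s,P))[0]-u for c,P,u in obs])
r=least_squares(f,[500,20,1.5],x_scale=[10,10,.1],loss='soft_l1',f_scale=2)
print(r.x,f(r.x).reshape(-1,2).round(1).tolist()); np.save('stand.npy',r.x)
s=r.x
for n,c in(('scene',S),('top',T)):
    im=cv2.imread(f'pics/{n}0.png'); 
    def line(A,col):
        p=np.round(proj(c,S2W(s,A))*8).astype(int).reshape(-1,1,2); cv2.polylines(im,[p],True,col,1,cv2.LINE_AA,3)
    line([[-85,-90,5],[255,-90,5],[255,90,5],[-85,90,5]],(0,255,0))
    line([[-85,-65,19],[255,-65,19],[255,65,19],[-85,65,19]],(255,255,0))
    line([[-45,-55,223],[45,-55,223],[45,55,223],[-45,55,223]],(255,0,255))
    for o,col in ((112,(0,255,255)),(168,(0,128,255))):
        line([[o+80,-60,50],[o+80,60,50],[o-80,60,50],[o-80,-60,50]],col)
    x0,y0=(230,160) if n=='scene' else (230,200)
    cv2.imwrite(f'pics/{n}_fit.png',cv2.resize(im[y0:y0+160,x0:x0+190],None,fx=4,fy=3.7,interpolation=cv2.INTER_CUBIC))
E
```

```text
[524.76740955 -76.99968108   1.50432182] [[-2.6, 1.3], [0.0, -2.3], [0.7, 1.5], [-0.7, 1.4], [2.0, -0.4], [-0.1, -3.1], [-1.3, -4.3], [-0.7, -2.0], [-1.0, -2.0], [0.0, 1.1], [-0.2, 1.3]]
```

View pics/scene_fit.png

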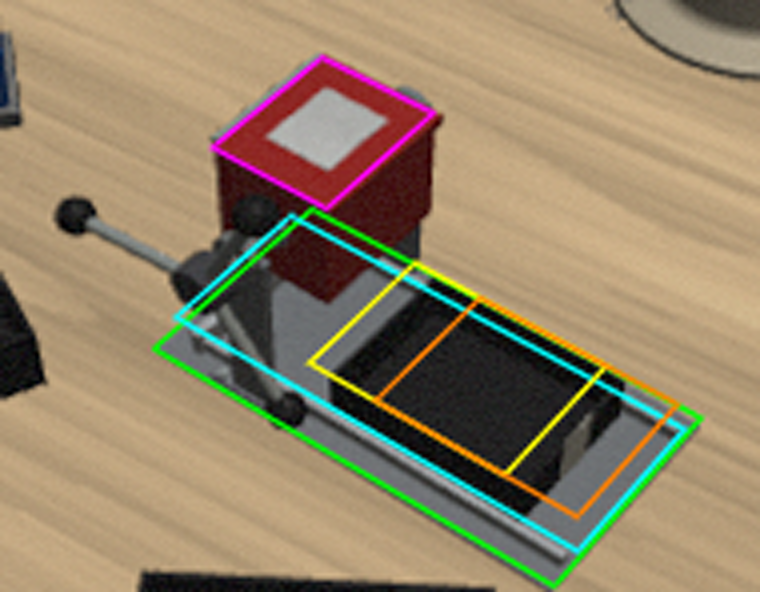

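View pics/top_fit.png

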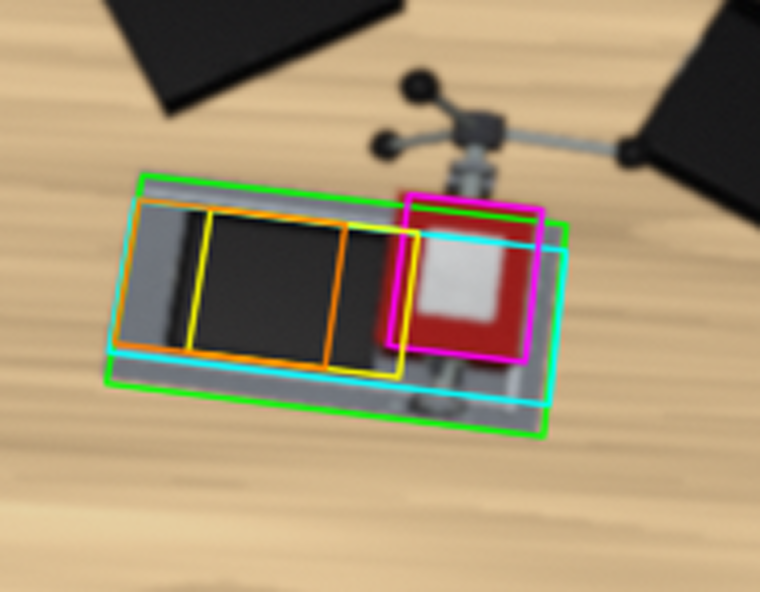

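```bash
cat >> h.py <<'E'
s=np.load('stand.npy')
def tgt(P,yaw=0.,tilt=0.):
    """stand pos, tool down; tool x = stand -y rotated by yaw(deg); tilt deg about stand y"""
    a=s[2]; ex=np.array([np.cos(a),np.sin(a),0]); ey=np.array([-np.sin(a),np.cos(a),0])
    x=-ey; z=np.array([0,0,-1.]); y=np.cross(z,x)
    Rm=np.c_[x,y,z]; Rm=R.from_rotvec(np.radians(yaw)*np.array([0,0,1])).as_matrix()@Rm
    Rm=R.from_rotvec(np.radians(tilt)*ey).as_matrix()@Rm
    return S2W(s,P)[0],Rm
def rel(P,o=None,**k):
    o=o or get_obs(); p,Rm=tgt(P,**k); R0=rot(o['tcp_rot'])
    tw=np.degrees(R.from_matrix(R0.T@Rm).as_rotvec()); xyz=R0.T@(p-o['tcp_pos'])/1000
    return tw.round(1).tolist(),xyz.round(4).tolist()
def here():
    o=get_obs(); d=o['tcp_pos']-np.array([s[0],s[1],0]); a=s[2]
    ex=np.array([np.cos(a),np.sin(a),0]); ey=np.array([-np.sin(a),np.cos(a),0])
    F=o['wrist_force']
    print('t',round(o['time_s'],2),'stand pos',np.round([d@ex,d@ey,d[2]],1),'F',np.round([F@ex,F@ey,F[2]],2),'j',o['joint_pos'].round(2),'op',round(o['opening'],2))
E
python3 -c "
from h import *
here(); print(rel([250,0,231])); print(tgt([250,0,231])[1].round(3))"
```

```text
t 1.35 stand pos [753.9 391.6 231.3] F [-0.68  0.27 -0.02] j [-1.39  0.6  -0.    1.6   0.    0.94 -0.08] op 1.0
([0.0, 0.0, 169.1], [-0.4798, -0.4207, 0.0003])
[[ 0.998 -0.066  0.   ]
 [-0.066 -0.998  0.   ]
 [ 0.     0.    -1.   ]]
```

Tray candidates: scene (307,357), scene (199,246) and the smallest, in the stand between the runners, at scene (350,265) / top (303,279). I choose the last; the crops (scene_fit/top_fit) confirm it sits between the stand's runners, with its front rim at stand x ≈ 207.

>>> arm_command([
  {"twist": [0,0,7],"xyz": [-0.024,-0.021,0],"fingers": 0},
  {"twist": [0,0,14],"xyz": [-0.05,-0.043,0],"fingers": 0},
  {"twist": [0,0,21],"xyz": [-0.074,-0.065,0],"fingers": 0},
  {"twist": [0,0,28],"xyz": [-0.1,-0.087,0],"fingers": 0},
  {"twist": [0,0,35],"xyz": [-0.124,-0.109,0],"fingers": 0},
  {"twist": [0,0,42],"xyz": [-0.15,-0.131,0],"fingers": 0},
  {"twist": [0,0,49],"xyz": [-0.174,-0.153,0],"fingers": 0},
  {"twist": [0,0,56],"xyz": [-0.2,-0.175,0],"fingers": 0},
  {"twist": [0,0,63],"xyz": [-0.224,-0.197,0],"fingers": 0},
  {"twist": [0,0,70],"xyz": [-0.25,-0.219,0],"fingers": 0},
  {"twist": [0,0,77],"xyz": [-0.274,-0.241,0],"fingers": 0},
  {"twist": [0,0,84],"xyz": [-0.3,-0.263,0],"fingers": 0},
  {"twist": [0,0,91],"xyz": [-0.324,-0.285,0],"fingers": 0},
  {"twist": [0,0,98],"xyz": [-0.35,-0.307,0],"fingers": 0},
  {"twist": [0,0,105],"xyz": [-0.374,-0.328,0],"fingers": 0},
  {"twist": [0,0,112],"xyz": [-0.4,-0.35,0],"fingers": 0},
  {"twist": [0,0,119],"xyz": [-0.424,-0.372,0],"fingers": 0},
  {"twist": [0,0,126],"xyz": [-0.45,-0.394,0],"fingers": 0},
  {"twist": [0,0,133],"xyz": [-0.465,-0.408,0],"fingers": 0},
  {"twist": [0,0,140],"xyz": [-0.48,-0.421,0],"fingers": 0},
])

```text
time_s: 3.02
tcp_pos: [542.4, 170.2, 231.7]
tcp_rot: [-0.0, 0.977, 0.215, 0.0]
wrist_force: [0.2, 0.6, -0.1]
opening: 0.001
```

```bash
python3 -c "
from h import *
here(); print(rel([250,0,28]));
im=camera('wrist'); cv2.imwrite('pics/w1.png',im[:,:,::-1])
im=camera('scene'); cv2.imwrite('pics/s1.png',im[:,:,::-1])"
```

```text
t 3.02 stand pos [247.9  -1.2 231.7] F [ 0.59 -0.2  -0.15] j [-0.88  0.49  0.7   1.99 -0.43  0.81 -1.08] op 0.0
([-0.0, -0.0, 28.7], [-0.0002, -0.0025, 0.2037])
```

View pics/s1.png

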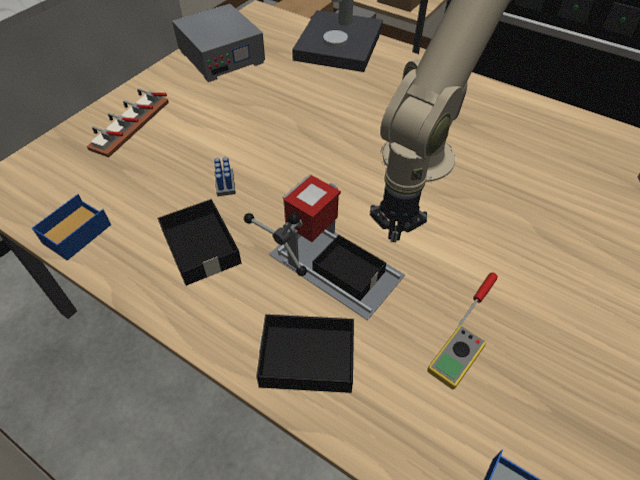

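View pics/w1.png

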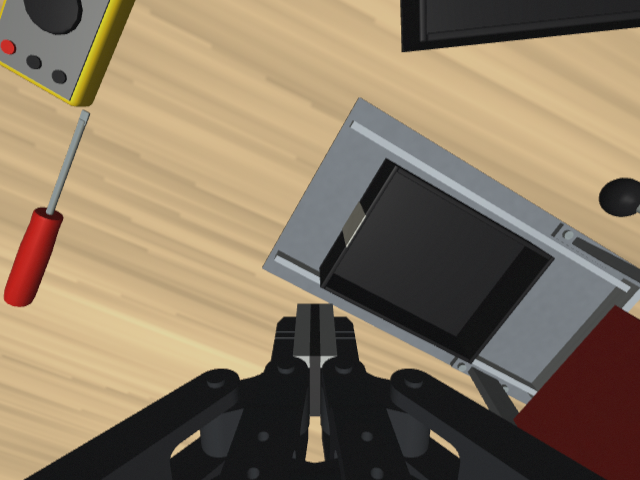

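```bash
python3 -c "
from h import *
c=cam('wrist')
a=s[2]; ex=np.array([np.cos(a),np.sin(a)]); ey=np.array([-np.sin(a),np.cos(a)])
for uv,z in(((360,98),5),((263,267),5),((388,160),50),((322,287),50),((553,259),50),((472,362),50)):
  d=ray(c,uv,z)[:2]-s[:2]; print(uv,z,(d@ex).round(1),(d@ey).round(1))
"
```

```text
(360, 98) 5 254.1 -96.4
(263, 267) 5 257.7 80.9
(388, 160) 50 215.8 -65.0
(322, 287) 50 208.5 54.3
(553, 259) 50 50.0 -61.3
(472, 362) 50 50.6 54.5
```

```bash
python3 -c "
from h import *
a=s[2]; s[:2]+=-4*np.array([-np.sin(a),np.cos(a)]); np.save('stand.npy',s)
here(); print(rel([250,0,231]),rel([250,0,28]))"
```

```text
t 3.12 stand pos [246.7   1.9 231.7] F [0.49 0.2  0.33] j [-0.88  0.49  0.7   1.99 -0.43  0.81 -1.08] op 0.0
([0.1, -0.1, 28.6], [0.0033, -0.002, 0.0007]) ([0.1, -0.1, 28.6], [0.003, -0.0024, 0.2037])
```

>>> arm_command([
  {"twist": [0,0,6],"xyz": [0.001,-0.001,0.03],"fingers": 0},
  {"twist": [0,0,12],"xyz": [0.002,-0.002,0.065],"fingers": 0},
  {"twist": [0,0,18],"xyz": [0.003,-0.002,0.1],"fingers": 0},
  {"twist": [0,0,24],"xyz": [0.003,-0.002,0.135],"fingers": 0},
  {"twist": [0,0,28.7],"xyz": [0.003,-0.002,0.17],"fingers": 0},
  {"twist": [0,0,28.7],"xyz": [0.003,-0.002,0.195],"fingers": 0},
  {"twist": [0,0,28.7],"xyz": [0.003,-0.002,0.204],"fingers": 0},
  {"twist": [0,0,28.7],"xyz": [0.003,-0.002,0.204],"fingers": 0},
])

```text
time_s: 3.78
tcp_pos: [542.2, 175.5, 25.6]
tcp_rot: [0.0, 1.0, -0.029, -0.002]
wrist_force: [-0.8, 0.1, -0.0]
opening: 0.002
```

```bash
python3 -c "
from h import *
here(); print(rel([235,0,28]));
im=camera('wrist'); cv2.imwrite('pics/w2.png',im[:,:,::-1])"
```

```text
t 3.78 stand pos [253.1   3.4  25.6] F [ 0.05  0.8  -0.04] j [-0.73  0.79  0.5   2.12 -0.87  0.46 -1.18] op 0.0
([0.0, 0.2, 0.5], [0.0032, 0.0181, -0.0024])
```

View pics/w2.png

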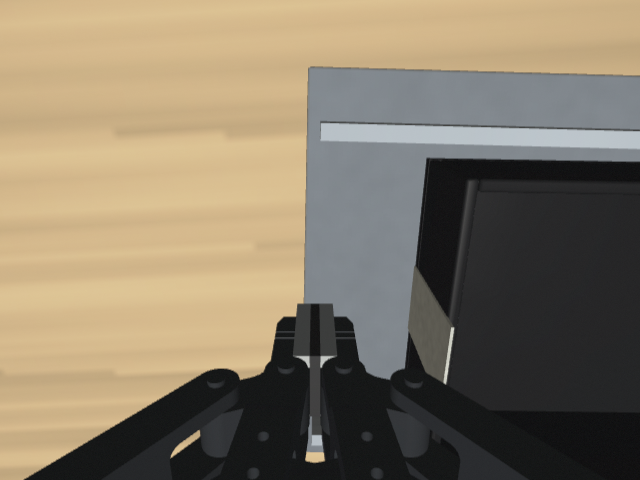

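>>> arm_command([
  {"xyz": [0.002,0.008,-0.001],"fingers": 0},
  {"xyz": [0.003,0.016,-0.002],"fingers": 0},
  {"xyz": [0.003,0.02,-0.002],"fingers": 0},
  {"xyz": [0.003,0.023,-0.002],"fingers": 0},
  {"xyz": [0.003,0.026,-0.002],"fingers": 0},
  {"xyz": [0.003,0.029,-0.002],"fingers": 0},
  {"xyz": [0.003,0.032,-0.002],"fingers": 0},
  {"xyz": [0.003,0.035,-0.002],"fingers": 0},
  {"xyz": [0.003,0.038,-0.002],"fingers": 0},
  {"xyz": [0.003,0.042,-0.002],"fingers": 0},
  {"xyz": [0.003,0.046,-0.002],"fingers": 0},
  {"xyz": [0.003,0.05,-0.002],"fingers": 0},
  {"xyz": [0.003,0.054,-0.002],"fingers": 0},
  {"xyz": [0.003,0.058,-0.002],"fingers": 0},
  {"xyz": [0.003,0.062,-0.002],"fingers": 0},
  {"xyz": [0.003,0.066,-0.002],"fingers": 0},
  {"xyz": [0.003,0.07,-0.002],"fingers": 0},
])

```text
$.commands[0]: bad value
```

```bash
python3 -c "
from h import *
here(); print(rel([125,0,28]));
im=camera('wrist'); cv2.imwrite('pics/w3.png',im[:,:,::-1])"
```

```text
t 3.83 stand pos [253.1   2.5  27.2] F [-0.6   0.56  0.77] j [-0.73  0.78  0.5   2.12 -0.87  0.46 -1.18] op -0.0
([0.0, 0.1, 0.5], [0.0014, 0.1281, -0.0008])
```

View pics/w3.png

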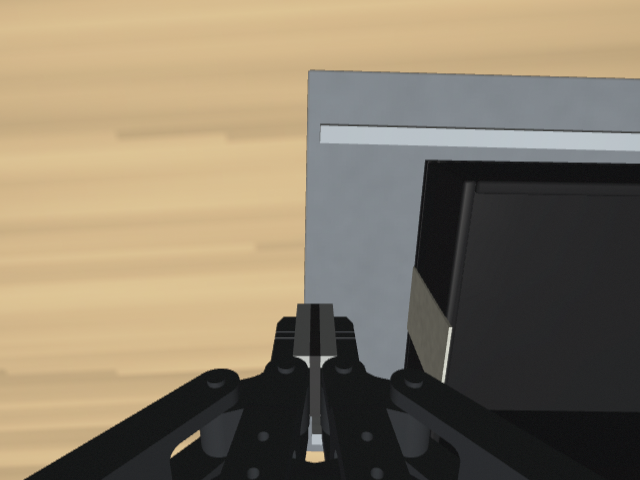

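Twist is required in every row.

>>> arm_command([
  {"twist": [0,0,0],"xyz": [0.001,0.008,0],"fingers": 0},
  {"twist": [0,0,0],"xyz": [0.002,0.016,0],"fingers": 0},
  {"twist": [0,0,0],"xyz": [0.002,0.02,0],"fingers": 0},
  {"twist": [0,0,0],"xyz": [0.002,0.023,0],"fingers": 0},
  {"twist": [0,0,0],"xyz": [0.002,0.026,0],"fingers": 0},
  {"twist": [0,0,0],"xyz": [0.002,0.029,0],"fingers": 0},
  {"twist": [0,0,0],"xyz": [0.002,0.032,0],"fingers": 0},
  {"twist": [0,0,0],"xyz": [0.002,0.035,0],"fingers": 0},
  {"twist": [0,0,0],"xyz": [0.002,0.038,0],"fingers": 0},
  {"twist": [0,0,0],"xyz": [0.002,0.041,0],"fingers": 0},
  {"twist": [0,0,0],"xyz": [0.002,0.045,0],"fingers": 0},
  {"twist": [0,0,0],"xyz": [0.002,0.049,0],"fingers": 0},
  {"twist": [0,0,0],"xyz": [0.002,0.053,0],"fingers": 0},
  {"twist": [0,0,0],"xyz": [0.002,0.057,0],"fingers": 0},
  {"twist": [0,0,0],"xyz": [0.002,0.061,0],"fingers": 0},
  {"twist": [0,0,0],"xyz": [0.002,0.065,0],"fingers": 0},
  {"twist": [0,0,0],"xyz": [0.002,0.069,0],"fingers": 0},
])

```text
time_s: 5.3
tcp_pos: [541.6, 107.5, 27.5]
tcp_rot: [-0.001, 1.0, -0.029, 0.0]
wrist_force: [0.4, 5.6, 4.1]
opening: 0.001
```

```bash
python3 -c "
from h import *
here(); print(rel([125,0,28]));
im=camera('wrist'); cv2.imwrite('pics/w4.png',im[:,:,::-1])
im=camera('scene'); cv2.imwrite('pics/s4.png',im[150:330,220:460,::-1].repeat(3,0).repeat(3,1))"
```

```text
t 5.3 stand pos [185.2  -0.5  27.5] F [ 5.57 -0.05  4.09] j [-0.6   0.76  0.46  2.16 -0.87  0.41 -1.06] op 0.0
([-0.1, -0.0, 0.5], [-0.001, 0.0602, -0.0006])
```

View pics/w4.png

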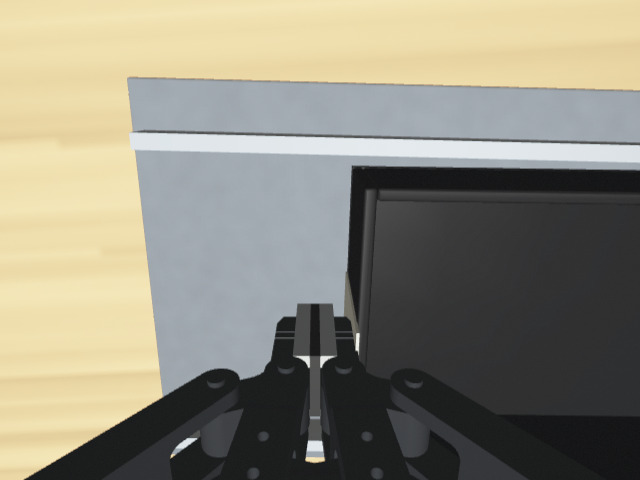

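View pics/s4.png

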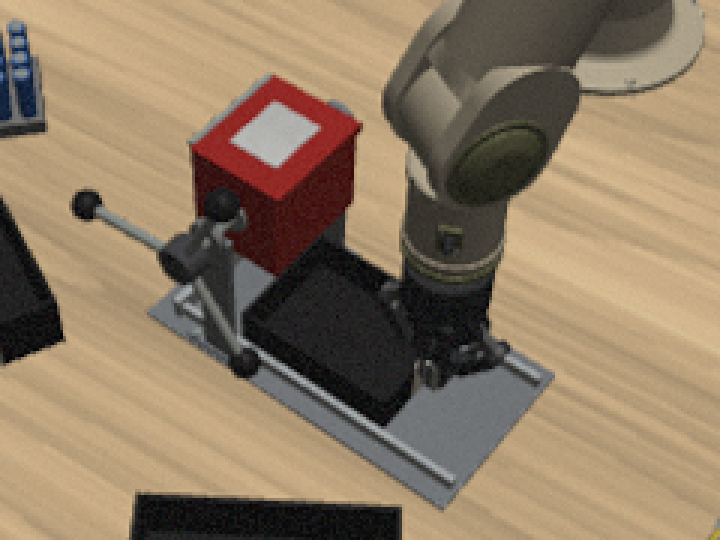

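>>> arm_command([
  {"twist": [0,0,0],"xyz": [0,0.004,0],"fingers": 0},
  {"twist": [0,0,0],"xyz": [0,0.008,0],"fingers": 0},
  {"twist": [0,0,0],"xyz": [0,0.012,0],"fingers": 0},
  {"twist": [0,0,0],"xyz": [0,0.016,0],"fingers": 0},
  {"twist": [0,0,0],"xyz": [0,0.02,0],"fingers": 0},
  {"twist": [0,0,0],"xyz": [0,0.024,0],"fingers": 0},
  {"twist": [0,0,0],"xyz": [0,0.028,0],"fingers": 0},
  {"twist": [0,0,0],"xyz": [0,0.032,0],"fingers": 0},
  {"twist": [0,0,0],"xyz": [0,0.036,0],"fingers": 0},
  {"twist": [0,0,0],"xyz": [0,0.04,0],"fingers": 0},
  {"twist": [0,0,0],"xyz": [0,0.043,0],"fingers": 0},
  {"twist": [0,0,0],"xyz": [0,0.046,0],"fingers": 0},
  {"twist": [0,0,0],"xyz": [0,0.049,0],"fingers": 0},
  {"twist": [0,0,0],"xyz": [0,0.052,0],"fingers": 0},
  {"twist": [0,0,0],"xyz": [0,0.054,0],"fingers": 0},
  {"twist": [0,0,0],"xyz": [0,0.056,0],"fingers": 0},
])

```text
time_s: 6.73
tcp_pos: [537.9, 50.2, 27.3]
tcp_rot: [-0.0, 1.0, -0.03, -0.0]
wrist_force: [0.6, 4.6, 4.8]
opening: 0.004
```

```bash
python3 -c "
from h import *
here()
im=camera('wrist'); cv2.imwrite('pics/w5.png',im[:,:,::-1])"
```

```text
t 6.73 stand pos [127.8  -0.6  27.3] F [ 4.59 -0.33  4.75] j [-0.48  0.75  0.43  2.18 -0.86  0.38 -0.96] op 0.0
```

View pics/w5.png

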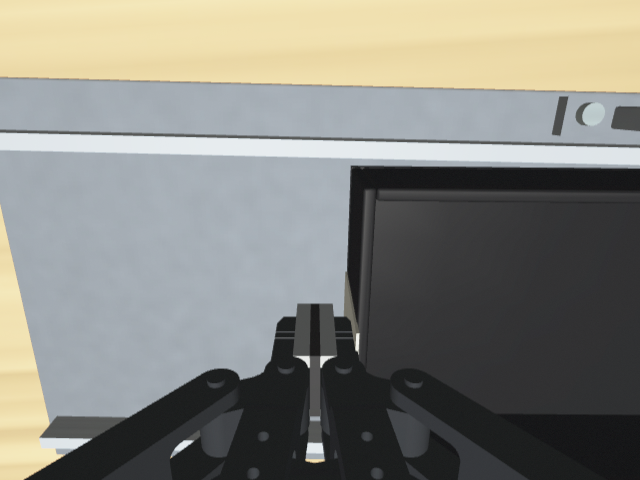

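>>> arm_command([
  {"twist": [0,0,0],"xyz": [0,0.0015,0],"fingers": 0},
  {"twist": [0,0,0],"xyz": [0,0.003,0],"fingers": 0},
  {"twist": [0,0,0],"xyz": [0,0.0045,0],"fingers": 0},
  {"twist": [0,0,0],"xyz": [0,0.006,0],"fingers": 0},
  {"twist": [0,0,0],"xyz": [0,0.007,0],"fingers": 0},
])

```text
time_s: 7.2
tcp_pos: [537.5, 44.6, 27.3]
tcp_rot: [-0.001, 1.0, -0.029, -0.0]
wrist_force: [0.2, 12.2, 5.7]
opening: 0.002
```

>>> arm_command([
  {"twist": [0,0,0],"xyz": [0,0.001,0],"fingers": 0},
  {"twist": [0,0,0],"xyz": [0,0.002,0],"fingers": 0},
])

```text
time_s: 7.37
tcp_pos: [537.8, 44.3, 27.3]
tcp_rot: [-0.002, 1.0, -0.028, -0.0]
wrist_force: [4.7, 15.7, 3.7]
opening: 0.003
```

>>> arm_command([
  {"twist": [0,0,0],"xyz": [0,0.001,0],"fingers": 0},
  {"twist": [0,0,0],"xyz": [0,0.002,0],"fingers": 0},
])

```text
time_s: 7.53
tcp_pos: [539.3, 43.6, 27.5]
tcp_rot: [-0.003, 1.0, -0.028, 0.001]
wrist_force: [7.3, 20.2, 2.3]
opening: -0.001
```

>>> arm_command([
  {"twist": [0,0,0],"xyz": [0,-0.004,0],"fingers": 0},
  {"twist": [0,0,0],"xyz": [0,-0.015,0],"fingers": 0},
  {"twist": [0,0,0],"xyz": [0,-0.03,-0.03],"fingers": 0},
  {"twist": [0,0,0],"xyz": [0,-0.045,-0.06],"fingers": 0},
  {"twist": [0,0,0],"xyz": [0,-0.05,-0.1],"fingers": 0},
])

```text
time_s: 7.95
tcp_pos: [538.6, 90.6, 126.5]
tcp_rot: [0.001, 1.0, -0.029, -0.002]
wrist_force: [1.0, 2.0, 0.2]
opening: -0.0
```

```bash
python3 -c "
from h import *
here()
im=camera('wrist'); cv2.imwrite('pics/w6.png',im[:,:,::-1])
im=camera('scene'); im=np.ascontiguousarray(im[:,:,::-1]); cv2.imwrite('pics/s6.png',im[150:330,220:460].repeat(3,0).repeat(3,1))
im=camera('top'); im=np.ascontiguousarray(im[:,:,::-1]); cv2.imwrite('pics/t6.png',im[200:350,230:400].repeat(4,0).repeat(4,1))"
```

```text
t 7.95 stand pos [168.1   1.3 126.5] F [ 2.06 -0.9   0.15] j [-0.72  0.63  0.67  2.13 -0.69  0.62 -1.18] op -0.0
```

View pics/w6.png

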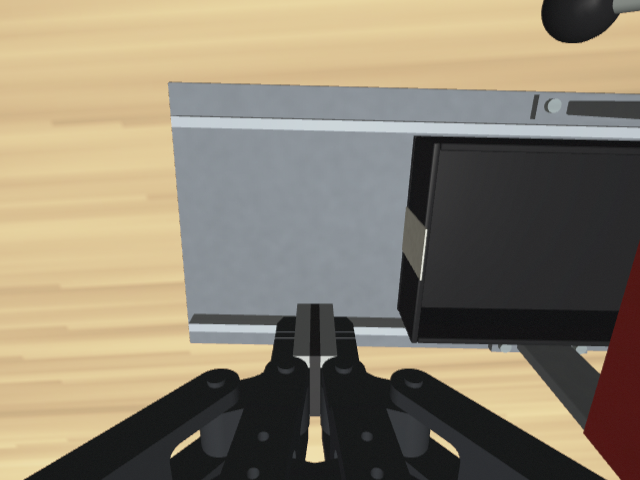

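View pics/s6.png

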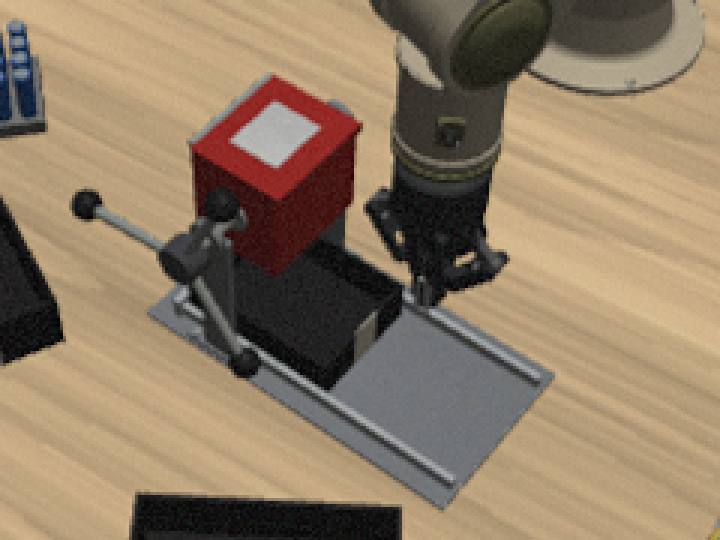

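View pics/t6.png

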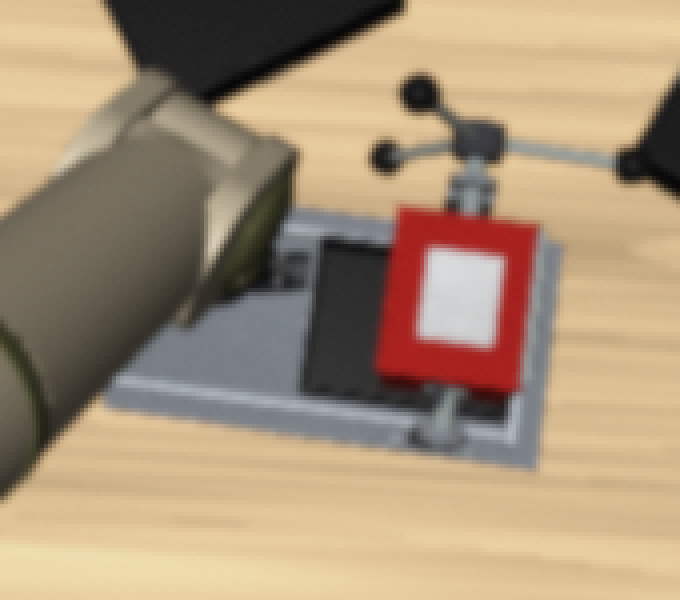

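```bash
python3 -c "
from h import *
c=cam('wrist')
im=cv2.imread('pics/w6.png')
print(proj(c,S2W(s,[[255,-90,5],[255,90,5],[105,-60,50],[105,60,50],[105,-60,5],[105,60,5],[105,-65,19],[17,-85,5],[-17,-85,5]])).round(0).tolist())
def d(uv,z):
  a=s[2]; ex=np.array([np.cos(a),np.sin(a)]); ey=np.array([-np.sin(a),np.cos(a)]); q=ray(c,uv,z)[:2]-s[:2]; return (q@ex).round(1),(q@ey).round(1)
print(d((170,82),5),d((190,342),5),[d(u,50) for u in((436,143),(415,342))],[d(u,5) for u in((415,137),(398,308))])
"
```

```text
[[173.0, 91.0], [197.0, 348.0], [435.0, 151.0], [416.0, 348.0], [415.0, 143.0], [401.0, 313.0], [422.0, 137.0], [562.0, 103.0], [617.0, 103.0]]
(np.float64(256.4), np.float64(-95.1)) (np.float64(260.0), np.float64(85.2)) [(np.float64(105.0), np.float64(-64.3)), (np.float64(105.9), np.float64(55.7))] [(np.float64(105.6), np.float64(-64.0)), (np.float64(107.7), np.float64(55.9))]
```

```bash
python3 -c "
from h import *
here(); print(rel([168,0,310])); print(rel([-10,-124,320]))"
```

```text
t 8.1 stand pos [167.5  -1.2 129.2] F [-0.01  0.31 -1.44] j [-0.71  0.63  0.68  2.13 -0.69  0.61 -1.17] op -0.0
([0.0, -0.2, 0.5], [-0.0005, -0.0005, -0.1808])
([0.0, -0.2, 0.5], [0.1221, 0.1785, -0.1904])
```

>>> arm_command([
  {"twist": [0,0,0],"xyz": [0,0,-0.04],"fingers": 0},
  {"twist": [0,0,0],"xyz": [0,0,-0.08],"fingers": 0},
  {"twist": [0,0,0],"xyz": [0,0,-0.12],"fingers": 0},
  {"twist": [0,0,0],"xyz": [0,0,-0.16],"fingers": 0},
  {"twist": [0,0,0],"xyz": [0.015,0.015,-0.19],"fingers": 0},
  {"twist": [0,0,0],"xyz": [0.04,0.045,-0.19],"fingers": 0},
  {"twist": [0,0,0],"xyz": [0.065,0.075,-0.19],"fingers": 0},
  {"twist": [0,0,0],"xyz": [0.085,0.105,-0.19],"fingers": 0},
  {"twist": [0,0,0],"xyz": [0.105,0.135,-0.19],"fingers": 0},
  {"twist": [0,0,0],"xyz": [0.115,0.16,-0.19],"fingers": 0},
  {"twist": [0,0,0],"xyz": [0.122,0.178,-0.19],"fingers": 0},
  {"twist": [0,0,0],"xyz": [0.122,0.178,-0.19],"fingers": 0},
])

```text
time_s: 9.1
tcp_pos: [651.0, -101.6, 315.9]
tcp_rot: [0.002, 0.999, -0.033, -0.001]
wrist_force: [-0.9, -0.7, 0.6]
opening: 0.001
```

```bash
python3 -c "
from h import *
s[2]=1.485; np.save('stand.npy',s)
here()
im=camera('wrist'); cv2.imwrite('pics/w7.png',im[:,:,::-1])
for k in ['pivot','ball1']: print(k,[(np.round(x['location'],1).tolist(),round(x['p'],2)) for x in pinpoint(k,'wrist')])
c=cam('wrist')
print(proj(c,S2W(s,[[0,-120,175],ball(1),ball(2),ball(3)])).round(0).tolist())"
```

```text
t 9.1 stand pos [ -13.8 -123.9  315.9] F [-0.78  0.82  0.58] j [-0.46  0.56  0.86  1.7  -0.47  1.1  -1.1 ] op 0.0
pivot [([289.0, 233.4], 0.72)]
ball1 [([437.2, 232.2], 0.89), ([224.3, 200.5], 0.8), ([182.1, 292.8], 0.68)]
[[305.0, 228.0], [205.0, 285.0], [453.0, 227.0], [239.0, 198.0]]
```

View pics/w7.png

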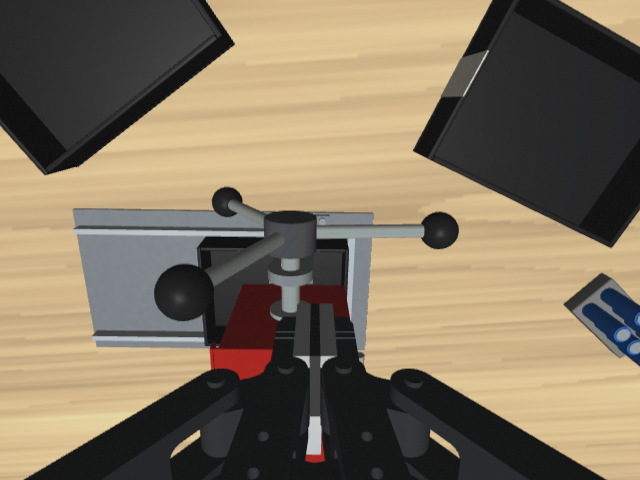

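```bash
python3 -c "
from h import *
c=cam('wrist')
ob=[([0,-120,175],(289,233.4)),(ball(1),(182.1,292.8)),(ball(2),(437.2,232.2)),(ball(3),(224.3,200.5)),([255,-90,5],(74,209)),([255,90,5],(98,346)),([-85,-90,5],(373,213)),([-85,90,5],(364,348)),([105,-60,50],(202,239)),([-55,-60,50],(348,241))]
f=lambda p:np.concatenate([proj(c,S2W(p,P))[0]-u for P,u in ob])
r=least_squares(f,s,x_scale=[10,10,.1],loss='soft_l1',f_scale=2)
print(s,r.x,f(r.x).reshape(-1,2).round(1).tolist())
np.save('stand.npy',r.x); import h; h.s=r.x; here()
"
```

```text
[528.75857508 -77.26538334   1.485     ] [526.22674033 -67.11499386   1.49598235] [[0.1, -1.6], [0.4, -1.3], [0.3, -2.2], [2.2, 1.1], [-2.0, -0.1], [-1.3, 0.8], [0.0, 0.0], [0.6, 2.1], [-5.6, 10.2], [0.6, 10.3]]
t 9.25 stand pos [ -19.  -126.4  315.9] F [ 0.2  -0.62  0.91] j [-0.47  0.56  0.86  1.7  -0.47  1.1  -1.1 ] op 0.0
```

```bash
python3 -c "
from h import *
o=get_obs(); c=cam('wrist',o); im=camera('wrist'); cv2.imwrite('pics/w8.png',im[:,:,::-1])
ob=[]
for k in ['pivot','ball1']:
  L=[x['location'] for x in pinpoint(k,'wrist')]; print(k,L)
  if k=='pivot': ob.append(([0,-120,175],L[0]))
  else:
    for b in (1,2,3):
      pr=proj(c,S2W(s,ball(b)))[0]; u=min(L,key=lambda l:np.hypot(*(l-pr))); ob.append((ball(b),u))
f=lambda p:np.concatenate([proj(c,S2W(p,P))[0]-u for P,u in ob])
r=least_squares(f,s,x_scale=[10,10,.1])
print(r.x,f(r.x).reshape(-1,2).round(1).tolist())
g=lambda p:np.r_[f(p),(p[2]-1.496)*1e3]
r=least_squares(g,s,x_scale=[10,10,.1]);print(r.x,g(r.x).round(1))
o2=get_obs(); print(o['tcp_pos'],o2['tcp_pos'])
np.save('stand.npy',r.x); import h; h.s=r.x; here()
"
```

```text
pivot [[298.0, 231.3]]
ball1 [[231.0, 197.9], [447.5, 231.7], [193.8, 289.0], [614.2, 310.7]]
[526.90257584 -70.79924768   1.47592009] [[-0.5, -0.6], [0.7, -0.7], [-2.2, 0.0], [2.0, 1.5]]
[526.82246303 -73.04888033   1.49537268] [-0.6 -0.7  0.7  0.7 -1.9 -2.9  1.9  2.7 -0.6]
[650.8302659  -95.54989315 315.93879201] [651.19509717 -94.24284752 316.74934936]
t 9.4 stand pos [ -11.8 -125.6  316.7] F [ 0.41 -0.09 -1.08] j [-0.47  0.56  0.86  1.7  -0.47  1.1  -1.1 ] op 0.0
```

View pics/w8.png

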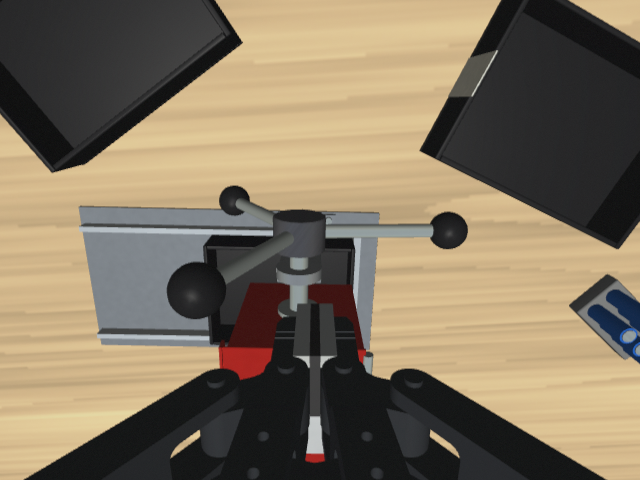

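```bash
cat >> h.py <<'E'
def rows(pts,f=0,off=(0,0,0)):
    """pts in stand coords -> printed rows (mm rounding .5), from current measured pose + commanded offset"""
    o=get_obs(); out=[]
    for P in pts:
        tw,xyz=rel(list(P),o)
        out.append('{"twist": [0, 0, 0], "xyz": [%g, %g, %g], "fingers": %g}'%(*[round(v,3) for v in xyz],f))
    print('['+', '.join(out)+']', 'twist',tw)
E
python3 -c "
from h import *
here()
pts=[(-12,-121,300),(-12,-121,280),(-8,-121,264),(0,-121,263)]
pts+=[(x,-121,263) for x in (4,8,11,14,17)]
rows(pts)"
```

```text
t 9.4 stand pos [ -11.8 -125.6  316.7] F [ 0.41 -0.09 -1.08] j [-0.47  0.56  0.86  1.7  -0.47  1.1  -1.1 ] op 0.0
[{"twist": [0, 0, 0], "xyz": [-0.005, 0, 0.017], "fingers": 0}, {"twist": [0, 0, 0], "xyz": [-0.005, 0, 0.037], "fingers": 0}, {"twist": [0, 0, 0], "xyz": [-0.004, -0.004, 0.053], "fingers": 0}, {"twist": [0, 0, 0], "xyz": [-0.004, -0.012, 0.054], "fingers": 0}, {"twist": [0, 0, 0], "xyz": [-0.004, -0.016, 0.054], "fingers": 0}, {"twist": [0, 0, 0], "xyz": [-0.004, -0.02, 0.054], "fingers": 0}, {"twist": [0, 0, 0], "xyz": [-0.004, -0.023, 0.054], "fingers": 0}, {"twist": [0, 0, 0], "xyz": [-0.004, -0.026, 0.054], "fingers": 0}, {"twist": [0, 0, 0], "xyz": [-0.004, -0.029, 0.054], "fingers": 0}] twist [-0.0, 0.0, 1.0]
```

>>> arm_command([
  {"twist": [0,0,0],"xyz": [-0.005,0,0.017],"fingers": 0},
  {"twist": [0,0,0],"xyz": [-0.005,0,0.037],"fingers": 0},
  {"twist": [0,0,0],"xyz": [-0.004,-0.004,0.053],"fingers": 0},
  {"twist": [0,0,0],"xyz": [-0.004,-0.012,0.054],"fingers": 0},
  {"twist": [0,0,0],"xyz": [-0.004,-0.016,0.054],"fingers": 0},
  {"twist": [0,0,0],"xyz": [-0.004,-0.02,0.054],"fingers": 0},
  {"twist": [0,0,0],"xyz": [-0.004,-0.023,0.054],"fingers": 0},
])

```text
time_s: 9.98
tcp_pos: [649.4, -71.6, 264.4]
tcp_rot: [-0.0, 1.0, -0.029, 0.001]
wrist_force: [-0.7, -0.5, 0.0]
opening: -0.005
```

```bash
python3 -c "
from h import *
here()
im=camera('scene'); im=np.ascontiguousarray(im[:,:,::-1]); cv2.imwrite('pics/s9.png',im[130:310,200:440].repeat(3,0).repeat(3,1))"
```

```text
t 9.98 stand pos [  10.7 -122.1  264.4] F [-0.58  0.63  0.01] j [-0.49  0.6   0.83  1.77 -0.52  1.   -1.09] op -0.0
```

View pics/s9.png

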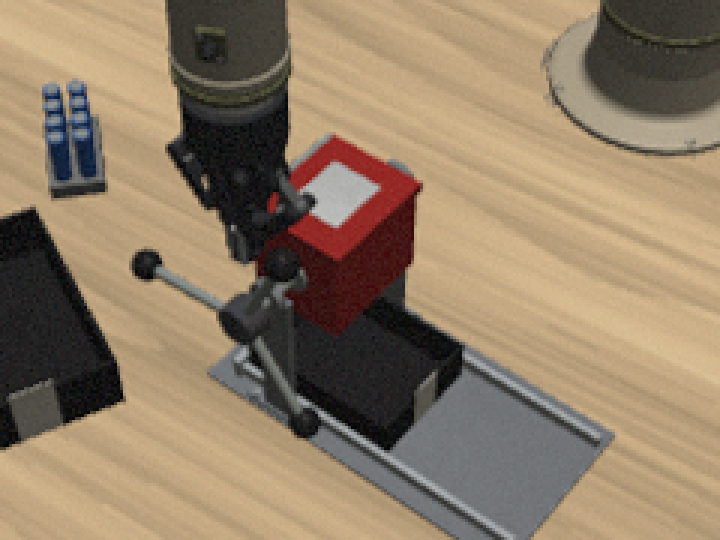

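```bash
cat >> h.py <<'E'
def ballpt(a,gap=25,drop=12,side=1,y=-121):
    "TCP pushing a ball at angle a; side=1: from -x side (tipping), -1 from +x side"
    t=np.radians(a); return (110*np.cos(t)-side*gap,y,175+110*np.sin(t)-drop)
def rodpt(a,r,over=2.,side=1,y=-121):
    t=np.radians(a); n=side*np.array([-np.sin(t),np.cos(t)]); p=r*np.array([np.cos(t),np.sin(t)])+(5-over)*n
    # flat box tip +-10: supporting corner shift
    dx=10*np.clip(3*n[0],-1,1)
    return (p[0]+dx,y,175+p[1])
E
python3 -c "
from h import *
pts=[ballpt(a) for a in (65,62,59,56,53,50,47)]+[rodpt(a,r) for a,r in ((44,87),(41,86),(38,84),(35,82),(32,80))]
print(np.round(pts,1).tolist()); rows(pts)"
```

```text
[[21.5, -121.0, 262.7], [26.6, -121.0, 260.1], [31.7, -121.0, 257.3], [36.5, -121.0, 254.2], [41.2, -121.0, 250.8], [45.7, -121.0, 247.3], [50.0, -121.0, 243.4], [50.5, -121.0, 237.6], [52.9, -121.0, 233.7], [54.3, -121.0, 229.1], [55.4, -121.0, 224.5], [56.3, -121.0, 219.9]]
[{"twist": [0, 0, 0], "xyz": [-0.001, -0.01, 0.002], "fingers": 0}, {"twist": [0, 0, 0], "xyz": [-0.001, -0.015, 0.004], "fingers": 0}, {"twist": [0, 0, 0], "xyz": [-0.001, -0.021, 0.007], "fingers": 0}, {"twist": [0, 0, 0], "xyz": [-0.001, -0.025, 0.01], "fingers": 0}, {"twist": [0, 0, 0], "xyz": [-0.001, -0.03, 0.013], "fingers": 0}, {"twist": [0, 0, 0], "xyz": [-0.001, -0.035, 0.017], "fingers": 0}, {"twist": [0, 0, 0], "xyz": [-0, -0.039, 0.021], "fingers": 0}, {"twist": [0, 0, 0], "xyz": [-0, -0.039, 0.027], "fingers": 0}, {"twist": [0, 0, 0], "xyz": [-0, -0.042, 0.031], "fingers": 0}, {"twist": [0, 0, 0], "xyz": [-0, -0.043, 0.035], "fingers": 0}, {"twist": [0, 0, 0], "xyz": [-0, -0.044, 0.04], "fingers": 0}, {"twist": [0, 0, 0], "xyz": [-0, -0.045, 0.044], "fingers": 0}] twist [-0.0, -0.1, 1.0]
```

>>> arm_command([
  {"twist": [0,0,0],"xyz": [-0.001,-0.006,0.002],"fingers": 0},
  {"twist": [0,0,0],"xyz": [-0.001,-0.01,0.002],"fingers": 0},
  {"twist": [0,0,0],"xyz": [-0.001,-0.015,0.004],"fingers": 0},
  {"twist": [0,0,0],"xyz": [-0.001,-0.021,0.007],"fingers": 0},
  {"twist": [0,0,0],"xyz": [-0.001,-0.025,0.01],"fingers": 0},
])

```text
time_s: 10.45
tcp_pos: [649.6, -46.9, 253.4]
tcp_rot: [-0.0, 1.0, -0.03, 0.0]
wrist_force: [1.0, -0.8, 1.1]
opening: 0.0
```

```bash
python3 -c "
from h import *
here()
im=camera('scene'); im=np.ascontiguousarray(im[:,:,::-1]); cv2.imwrite('pics/s10.png',im[130:310,200:440].repeat(3,0).repeat(3,1))
here()"
```

```text
t 10.45 stand pos [  35.3 -120.4  253.4] F [-0.77 -1.04  1.07] j [-0.52  0.61  0.82  1.79 -0.53  0.98 -1.11] op 0.0
t 10.5 stand pos [  36.4 -120.3  252.5] F [-1.01 -1.05  0.88] j [-0.52  0.61  0.82  1.79 -0.53  0.98 -1.11] op -0.01
```

View pics/s10.png

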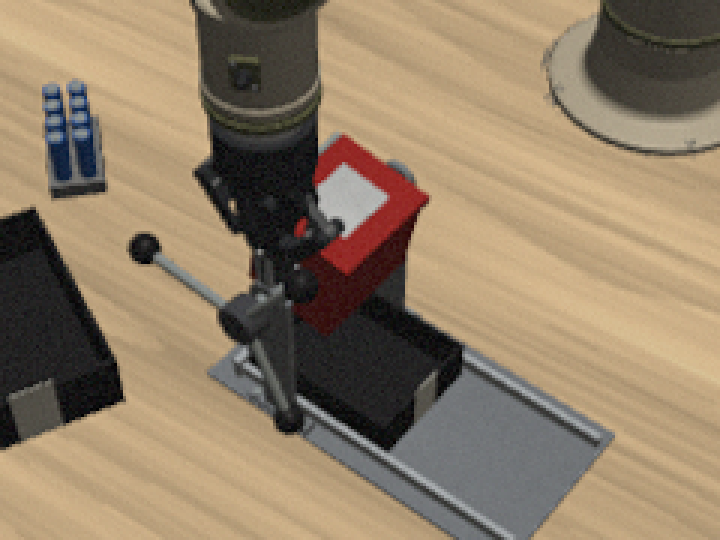

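```bash
python3 -c "
from h import *
pts=[ballpt(a) for a in (54,51,48)]+[rodpt(a,r) for a,r in ((45,88),(42,86),(39,84),(36,82),(33,80),(30,79),(27,78),(24,77),(21,76),(18,75),(15,75),(12,75))]
print(np.round(pts,1).tolist()); rows(pts)"
```

```text
[[39.7, -121.0, 252.0], [44.2, -121.0, 248.5], [48.6, -121.0, 244.7], [50.1, -121.0, 239.3], [51.9, -121.0, 234.8], [53.4, -121.0, 230.2], [54.6, -121.0, 225.6], [55.5, -121.0, 221.1], [56.9, -121.0, 217.1], [58.1, -121.0, 213.1], [59.1, -121.0, 209.1], [59.9, -121.0, 205.0], [61.1, -121.0, 201.0], [63.9, -121.0, 197.3], [66.5, -121.0, 193.5]]
[{"twist": [0, 0, 0], "xyz": [0.001, -0.003, 0.001], "fingers": 0}, {"twist": [0, 0, 0], "xyz": [0.001, -0.008, 0.004], "fingers": 0}, {"twist": [0, 0, 0], "xyz": [0.001, -0.012, 0.008], "fingers": 0}, {"twist": [0, 0, 0], "xyz": [0.001, -0.014, 0.013], "fingers": 0}, {"twist": [0, 0, 0], "xyz": [0.001, -0.015, 0.018], "fingers": 0}, {"twist": [0, 0, 0], "xyz": [0.001, -0.017, 0.022], "fingers": 0}, {"twist": [0, 0, 0], "xyz": [0.001, -0.018, 0.027], "fingers": 0}, {"twist": [0, 0, 0], "xyz": [0.001, -0.019, 0.032], "fingers": 0}, {"twist": [0, 0, 0], "xyz": [0.001, -0.02, 0.035], "fingers": 0}, {"twist": [0, 0, 0], "xyz": [0.001, -0.022, 0.04], "fingers": 0}, {"twist": [0, 0, 0], "xyz": [0.001, -0.023, 0.043], "fingers": 0}, {"twist": [0, 0, 0], "xyz": [0.001, -0.023, 0.048], "fingers": 0}, {"twist": [0, 0, 0], "xyz": [0.001, -0.025, 0.051], "fingers": 0}, {"twist": [0, 0, 0], "xyz": [0.001, -0.027, 0.055], "fingers": 0}, {"twist": [0, 0, 0], "xyz": [0.001, -0.03, 0.059], "fingers": 0}] twist [-0.0, 0.0, 1.0]
```

>>> arm_command([
  {"twist": [0,0,0],"xyz": [0.001,-0.004,0.001],"fingers": 0},
  {"twist": [0,0,0],"xyz": [0.001,-0.008,0.004],"fingers": 0},
  {"twist": [0,0,0],"xyz": [0.001,-0.012,0.008],"fingers": 0},
  {"twist": [0,0,0],"xyz": [0.001,-0.014,0.013],"fingers": 0},
  {"twist": [0,0,0],"xyz": [0.001,-0.015,0.018],"fingers": 0},
  {"twist": [0,0,0],"xyz": [0.001,-0.017,0.022],"fingers": 0},
  {"twist": [0,0,0],"xyz": [0.001,-0.018,0.027],"fingers": 0},
  {"twist": [0,0,0],"xyz": [0.001,-0.019,0.032],"fingers": 0},
  {"twist": [0,0,0],"xyz": [0.001,-0.02,0.035],"fingers": 0},
  {"twist": [0,0,0],"xyz": [0.001,-0.022,0.04],"fingers": 0},
  {"twist": [0,0,0],"xyz": [0.001,-0.023,0.044],"fingers": 0},
  {"twist": [0,0,0],"xyz": [0.001,-0.024,0.048],"fingers": 0},
  {"twist": [0,0,0],"xyz": [0.001,-0.025,0.051],"fingers": 0},
])

```text
time_s: 11.58
tcp_pos: [652.3, -21.5, 202.1]
tcp_rot: [-0.001, 1.0, -0.029, 0.0]
wrist_force: [1.1, 1.7, 6.5]
opening: -0.001
```

```bash
python3 -c "
from h import *
here()
im=camera('scene'); im=np.ascontiguousarray(im[:,:,::-1]); cv2.imwrite('pics/s11.png',im[130:310,200:440].repeat(3,0).repeat(3,1))
here()
pts=[rodpt(a,r) for a,r in ((15,75),(12,74),(9,73),(6,72),(3,71),(0,70),(-3,70),(-6,70),(-9,70),(-12,70),(-15,70),(-18,70),(-21,70),(-24,70))]
print(np.round(pts,1).tolist()); rows(pts)"
```

```text
t 11.58 stand pos [  60.8 -121.3  202.1] F [ 1.77 -1.    6.51] j [-0.53  0.66  0.78  1.83 -0.59  0.89 -1.1 ] op -0.0
t 11.63 stand pos [  61.2 -121.2  201.6] F [ 0.86 -0.79  3.  ] j [-0.53  0.66  0.78  1.83 -0.59  0.89 -1.1 ] op -0.0
[[63.9, -121.0, 197.3], [65.5, -121.0, 193.3], [66.9, -121.0, 189.4], [68.2, -121.0, 185.5], [69.2, -121.0, 181.7], [70.0, -121.0, 178.0], [71.6, -121.0, 174.3], [73.1, -121.0, 170.7], [74.3, -121.0, 167.0], [75.3, -121.0, 163.4], [76.2, -121.0, 159.8], [76.8, -121.0, 156.2], [76.4, -121.0, 152.7], [75.2, -121.0, 149.3]]
[{"twist": [0, 0, 0], "xyz": [-0, -0.003, 0.004], "fingers": 0}, {"twist": [0, 0, 0], "xyz": [-0, -0.004, 0.008], "fingers": 0}, {"twist": [0, 0, 0], "xyz": [-0, -0.006, 0.012], "fingers": 0}, {"twist": [0, 0, 0], "xyz": [-0, -0.007, 0.016], "fingers": 0}, {"twist": [0, 0, 0], "xyz": [-0, -0.008, 0.02], "fingers": 0}, {"twist": [0, 0, 0], "xyz": [-0, -0.009, 0.024], "fingers": 0}, {"twist": [0, 0, 0], "xyz": [0, -0.01, 0.027], "fingers": 0}, {"twist": [0, 0, 0], "xyz": [0, -0.012, 0.031], "fingers": 0}, {"twist": [0, 0, 0], "xyz": [0, -0.013, 0.035], "fingers": 0}, {"twist": [0, 0, 0], "xyz": [0, -0.014, 0.038], "fingers": 0}, {"twist": [0, 0, 0], "xyz": [0, -0.015, 0.042], "fingers": 0}, {"twist": [0, 0, 0], "xyz": [0, -0.015, 0.045], "fingers": 0}, {"twist": [0, 0, 0], "xyz": [0, -0.015, 0.049], "fingers": 0}, {"twist": [0, 0, 0], "xyz": [0, -0.014, 0.052], "fingers": 0}] twist [-0.1, -0.0, 1.0]
```

View pics/s11.png

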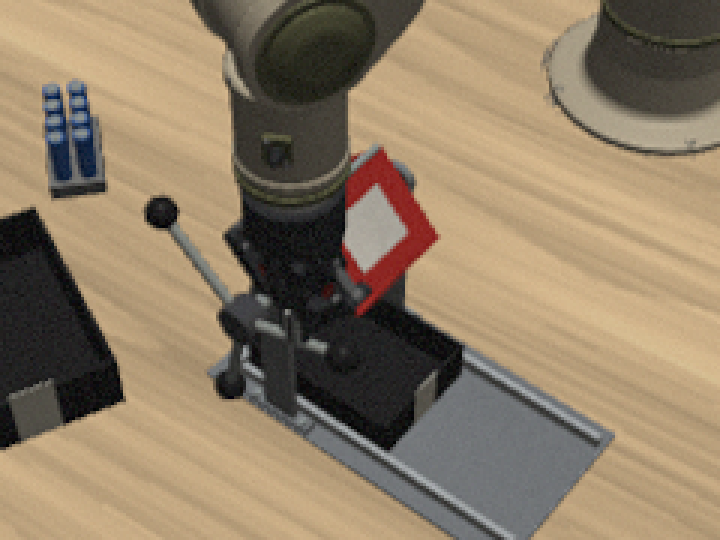

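>>> arm_command([
  {"twist": [0,0,0],"xyz": [0,-0.002,0.004],"fingers": 0},
  {"twist": [0,0,0],"xyz": [0,-0.004,0.008],"fingers": 0},
  {"twist": [0,0,0],"xyz": [0,-0.005,0.012],"fingers": 0},
  {"twist": [0,0,0],"xyz": [0,-0.006,0.016],"fingers": 0},
  {"twist": [0,0,0],"xyz": [0,-0.007,0.02],"fingers": 0},
  {"twist": [0,0,0],"xyz": [0,-0.008,0.024],"fingers": 0},
  {"twist": [0,0,0],"xyz": [0,-0.009,0.028],"fingers": 0},
  {"twist": [0,0,0],"xyz": [0,-0.01,0.031],"fingers": 0},
  {"twist": [0,0,0],"xyz": [0,-0.011,0.035],"fingers": 0},
  {"twist": [0,0,0],"xyz": [0,-0.011,0.039],"fingers": 0},
  {"twist": [0,0,0],"xyz": [0,-0.011,0.042],"fingers": 0},
  {"twist": [0,0,0],"xyz": [0,-0.011,0.046],"fingers": 0},
  {"twist": [0,0,0],"xyz": [0,-0.011,0.05],"fingers": 0},
])

```text
time_s: 12.72
tcp_pos: [652.2, -11.6, 152.0]
tcp_rot: [-0.0, 1.0, -0.03, -0.0]
wrist_force: [0.7, -1.0, 6.5]
opening: 0.003
```

```bash
python3 -c "
from h import *
here()
im=camera('scene'); im=np.ascontiguousarray(im[:,:,::-1]); cv2.imwrite('pics/s12.png',im[130:310,200:440].repeat(3,0).repeat(3,1))
here()
"
```

```text
t 12.72 stand pos [  70.7 -120.4  152. ] F [-0.98 -0.79  6.46] j [-0.51  0.71  0.73  1.87 -0.64  0.81 -1.07] op 0.0
t 12.77 stand pos [  70.9 -120.2  151.2] F [-0.57 -0.84  4.49] j [-0.51  0.71  0.72  1.87 -0.64  0.81 -1.07] op -0.0
```

View pics/s12.png

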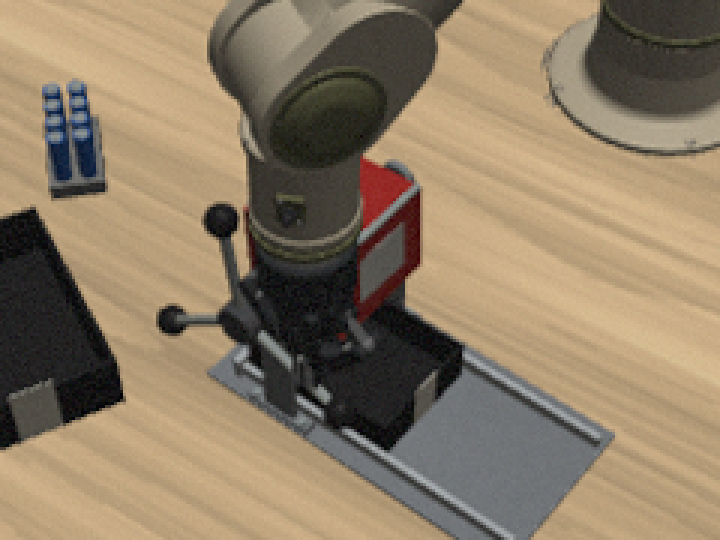

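```bash
python3 -c "
from h import *
pts=[(72,-121,190),(72,-121,230),(72,-121,270),(70,-121,308),(45,-121,322),(8,-121,322),(-30,-121,322),(-62,-121,318),(-66,-121,295),(-62,-121,275),(-55,-121,273)]
rows(pts)
"
```

```text
[{"twist": [0, 0, 0], "xyz": [0.001, -0.001, -0.039], "fingers": 0}, {"twist": [0, 0, 0], "xyz": [0.001, -0.001, -0.079], "fingers": 0}, {"twist": [0, 0, 0], "xyz": [0.001, -0.001, -0.119], "fingers": 0}, {"twist": [0, 0, 0], "xyz": [0.001, 0.001, -0.157], "fingers": 0}, {"twist": [0, 0, 0], "xyz": [0, 0.026, -0.171], "fingers": 0}, {"twist": [0, 0, 0], "xyz": [-0, 0.063, -0.171], "fingers": 0}, {"twist": [0, 0, 0], "xyz": [-0.001, 0.101, -0.171], "fingers": 0}, {"twist": [0, 0, 0], "xyz": [-0.001, 0.133, -0.167], "fingers": 0}, {"twist": [0, 0, 0], "xyz": [-0.002, 0.137, -0.144], "fingers": 0}, {"twist": [0, 0, 0], "xyz": [-0.001, 0.133, -0.124], "fingers": 0}, {"twist": [0, 0, 0], "xyz": [-0.001, 0.126, -0.122], "fingers": 0}] twist [-0.0, 0.1, 0.9]
```

>>> arm_command([
  {"twist": [0,0,0],"xyz": [0.001,-0.002,-0.03],"fingers": 0},
  {"twist": [0,0,0],"xyz": [0.001,-0.002,-0.07],"fingers": 0},
  {"twist": [0,0,0],"xyz": [0.001,-0.001,-0.11],"fingers": 0},
  {"twist": [0,0,0],"xyz": [0.001,0,-0.15],"fingers": 0},
  {"twist": [0,0,0],"xyz": [0,0.005,-0.18],"fingers": 0},
  {"twist": [0,0,0],"xyz": [0,0.03,-0.183],"fingers": 0},
  {"twist": [0,0,0],"xyz": [0,0.065,-0.183],"fingers": 0},
  {"twist": [0,0,0],"xyz": [-0.001,0.1,-0.183],"fingers": 0},
  {"twist": [0,0,0],"xyz": [-0.001,0.133,-0.18],"fingers": 0},
  {"twist": [0,0,0],"xyz": [-0.001,0.14,-0.165],"fingers": 0},
  {"twist": [0,0,0],"xyz": [-0.001,0.14,-0.145],"fingers": 0},
  {"twist": [0,0,0],"xyz": [-0.001,0.137,-0.125],"fingers": 0},
  {"twist": [0,0,0],"xyz": [-0.001,0.132,-0.122],"fingers": 0},
])

```text
time_s: 13.85
tcp_pos: [641.4, -142.3, 270.4]
tcp_rot: [-0.001, 1.0, -0.03, -0.003]
wrist_force: [0.1, 0.5, -0.5]
opening: -0.003
```

```bash
python3 -c "
from h import *
here()
im=camera('scene'); im=np.ascontiguousarray(im[:,:,::-1]); cv2.imwrite('pics/s13.png',im[130:310,200:440].repeat(3,0).repeat(3,1))
here()
pts=[ballpt(a) for a in (106,102,98,94,91,88,85,82,79,76,73,70)]
print(np.round(pts,1).tolist());rows(pts)
"
```

```text
t 13.85 stand pos [ -60.4 -119.5  270.4] F [ 0.49 -0.08 -0.45] j [-0.37  0.6   0.83  1.75 -0.51  1.03 -0.99] op -0.0
t 13.9 stand pos [ -58.8 -120.2  271.3] F [ 0.55 -0.33 -0.18] j [-0.38  0.6   0.83  1.75 -0.51  1.03 -0.99] op -0.0
[[-55.3, -121.0, 268.7], [-47.9, -121.0, 270.6], [-40.3, -121.0, 271.9], [-32.7, -121.0, 272.7], [-26.9, -121.0, 273.0], [-21.2, -121.0, 272.9], [-15.4, -121.0, 272.6], [-9.7, -121.0, 271.9], [-4.0, -121.0, 271.0], [1.6, -121.0, 269.7], [7.2, -121.0, 268.2], [12.6, -121.0, 266.4]]
[{"twist": [0, 0, 0], "xyz": [0.001, -0.004, 0.003], "fingers": 0}, {"twist": [0, 0, 0], "xyz": [0.001, -0.011, 0.001], "fingers": 0}, {"twist": [0, 0, 0], "xyz": [0.001, -0.018, -0.001], "fingers": 0}, {"twist": [0, 0, 0], "xyz": [0.001, -0.026, -0.001], "fingers": 0}, {"twist": [0, 0, 0], "xyz": [0.001, -0.032, -0.002], "fingers": 0}, {"twist": [0, 0, 0], "xyz": [0.001, -0.038, -0.002], "fingers": 0}, {"twist": [0, 0, 0], "xyz": [0.002, -0.043, -0.001], "fingers": 0}, {"twist": [0, 0, 0], "xyz": [0.002, -0.049, -0.001], "fingers": 0}, {"twist": [0, 0, 0], "xyz": [0.002, -0.055, 0], "fingers": 0}, {"twist": [0, 0, 0], "xyz": [0.002, -0.06, 0.002], "fingers": 0}, {"twist": [0, 0, 0], "xyz": [0.002, -0.066, 0.003], "fingers": 0}, {"twist": [0, 0, 0], "xyz": [0.002, -0.071, 0.005], "fingers": 0}] twist [-0.1, 0.3, 1.0]
```

View pics/s13.png

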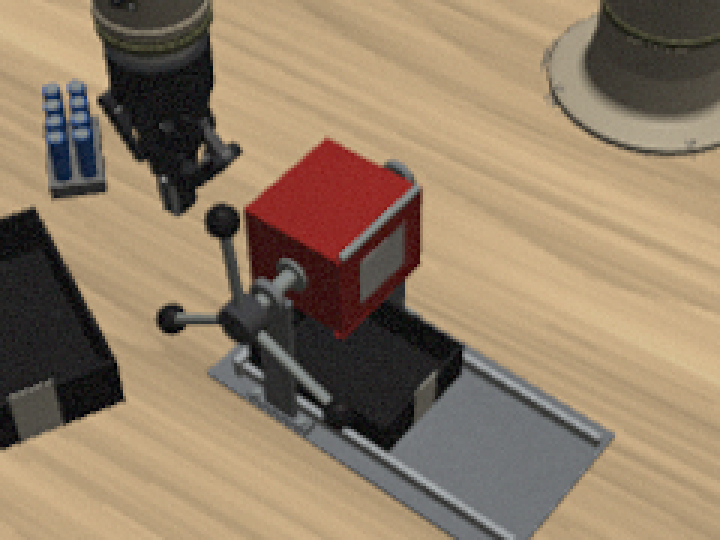

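>>> arm_command([
  {"twist": [0,0,0],"xyz": [0.001,-0.011,0.001],"fingers": 0},
  {"twist": [0,0,0],"xyz": [0.001,-0.018,0],"fingers": 0},
  {"twist": [0,0,0],"xyz": [0.001,-0.023,-0.001],"fingers": 0},
  {"twist": [0,0,0],"xyz": [0.001,-0.027,-0.001],"fingers": 0},
  {"twist": [0,0,0],"xyz": [0.001,-0.031,-0.001],"fingers": 0},
  {"twist": [0,0,0],"xyz": [0.001,-0.035,-0.001],"fingers": 0},
  {"twist": [0,0,0],"xyz": [0.001,-0.039,-0.001],"fingers": 0},
  {"twist": [0,0,0],"xyz": [0.001,-0.043,-0.001],"fingers": 0},
  {"twist": [0,0,0],"xyz": [0.001,-0.047,0],"fingers": 0},
  {"twist": [0,0,0],"xyz": [0.001,-0.051,0],"fingers": 0},
  {"twist": [0,0,0],"xyz": [0.001,-0.055,0.001],"fingers": 0},
  {"twist": [0,0,0],"xyz": [0.001,-0.059,0.002],"fingers": 0},
  {"twist": [0,0,0],"xyz": [0.001,-0.063,0.003],"fingers": 0},
  {"twist": [0,0,0],"xyz": [0.001,-0.067,0.004],"fingers": 0},
  {"twist": [0,0,0],"xyz": [0.001,-0.071,0.005],"fingers": 0},
])

```text
time_s: 15.15
tcp_pos: [648.7, -71.9, 269.0]
tcp_rot: [-0.0, 1.0, -0.03, -0.0]
wrist_force: [-0.5, -2.2, 3.2]
opening: -0.001
```

```bash
python3 -c "
from h import *
here()
im=camera('scene'); im=np.ascontiguousarray(im[:,:,::-1]); cv2.imwrite('pics/s14.png',im[130:310,200:440].repeat(3,0).repeat(3,1))
here()
pts=[ballpt(a) for a in (69,66.5,64,61.5,59,56.5,54,51.5,49)]+[rodpt(a,r,1.5) for a,r in ((46.5,88),(44,87),(42,86),(40.5,85),(39,84),(38,84))]
print(np.round(pts,1).tolist());rows(pts)
"
```

```text
t 15.15 stand pos [  10.3 -121.5  269. ] F [-2.27  0.29  3.25] j [-0.49  0.6   0.84  1.77 -0.51  1.01 -1.09] op -0.0
t 15.2 stand pos [  11.4 -121.5  268.7] F [-1.68 -0.99  3.13] j [-0.49  0.6   0.84  1.77 -0.51  1.01 -1.09] op -0.0
[[14.4, -121.0, 265.7], [18.9, -121.0, 263.9], [23.2, -121.0, 261.9], [27.5, -121.0, 259.7], [31.7, -121.0, 257.3], [35.7, -121.0, 254.7], [39.7, -121.0, 252.0], [43.5, -121.0, 249.1], [47.2, -121.0, 246.0], [48.0, -121.0, 241.2], [50.2, -121.0, 238.0], [51.6, -121.0, 235.1], [52.4, -121.0, 232.9], [53.1, -121.0, 230.6], [54.0, -121.0, 229.5]]
[{"twist": [0, 0, 0], "xyz": [-0, -0.003, 0.003], "fingers": 0}, {"twist": [0, 0, 0], "xyz": [-0, -0.007, 0.005], "fingers": 0}, {"twist": [0, 0, 0], "xyz": [-0, -0.012, 0.007], "fingers": 0}, {"twist": [0, 0, 0], "xyz": [-0, -0.016, 0.009], "fingers": 0}, {"twist": [0, 0, 0], "xyz": [-0, -0.02, 0.011], "fingers": 0}, {"twist": [0, 0, 0], "xyz": [-0, -0.024, 0.014], "fingers": 0}, {"twist": [0, 0, 0], "xyz": [-0, -0.028, 0.017], "fingers": 0}, {"twist": [0, 0, 0], "xyz": [0, -0.032, 0.02], "fingers": 0}, {"twist": [0, 0, 0], "xyz": [0, -0.036, 0.023], "fingers": 0}, {"twist": [0, 0, 0], "xyz": [0, -0.037, 0.028], "fingers": 0}, {"twist": [0, 0, 0], "xyz": [0, -0.039, 0.031], "fingers": 0}, {"twist": [0, 0, 0], "xyz": [0, -0.04, 0.034], "fingers": 0}, {"twist": [0, 0, 0], "xyz": [0, -0.041, 0.036], "fingers": 0}, {"twist": [0, 0, 0], "xyz": [0, -0.042, 0.038], "fingers": 0}, {"twist": [0, 0, 0], "xyz": [0, -0.043, 0.039], "fingers": 0}] twist [-0.0, 0.0, 1.0]
```

View pics/s14.png

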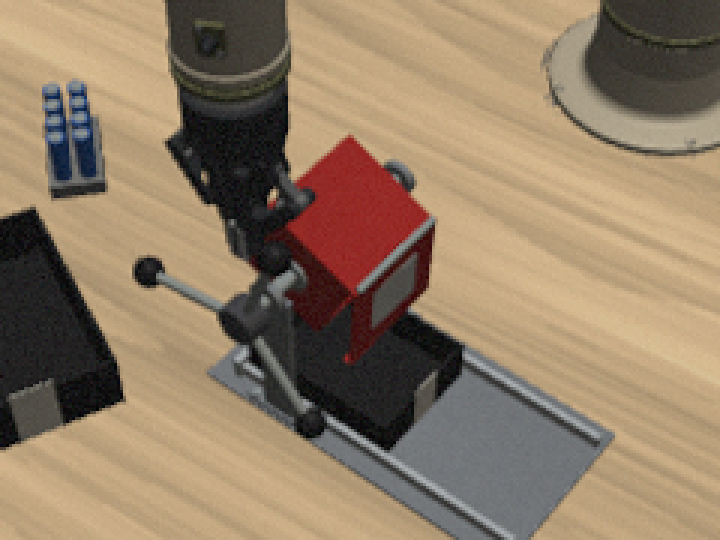

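>>> arm_command([
  {"twist": [0,0,0],"xyz": [0,-0.004,0.003],"fingers": 0},
  {"twist": [0,0,0],"xyz": [0,-0.008,0.005],"fingers": 0},
  {"twist": [0,0,0],"xyz": [0,-0.012,0.007],"fingers": 0},
  {"twist": [0,0,0],"xyz": [0,-0.016,0.009],"fingers": 0},
  {"twist": [0,0,0],"xyz": [0,-0.02,0.011],"fingers": 0},
  {"twist": [0,0,0],"xyz": [0,-0.024,0.014],"fingers": 0},
  {"twist": [0,0,0],"xyz": [0,-0.028,0.017],"fingers": 0},
  {"twist": [0,0,0],"xyz": [0,-0.032,0.02],"fingers": 0},
  {"twist": [0,0,0],"xyz": [0,-0.036,0.023],"fingers": 0},
  {"twist": [0,0,0],"xyz": [0,-0.037,0.027],"fingers": 0},
  {"twist": [0,0,0],"xyz": [0,-0.038,0.03],"fingers": 0},
])

```text
time_s: 16.12
tcp_pos: [650.8, -34.0, 238.6]
tcp_rot: [-0.0, 1.0, -0.03, -0.0]
wrist_force: [-1.1, -2.1, 1.6]
opening: 0.0
```

```bash
python3 -c "
from h import *
here()
im=camera('scene'); im=np.ascontiguousarray(im[:,:,::-1]); cv2.imwrite('pics/s15.png',im[130:310,200:440].repeat(3,0).repeat(3,1))
here()
pts=[rodpt(a,r,1.5) for a,r in ((43,87),(42,86),(41,86),(40,85),(39,85),(38,84),(37,84),(36,83))]
print(np.round(pts,1).tolist());rows(pts)
"
```

```text
t 16.12 stand pos [  48.2 -120.7  238.6] F [-2.15  0.95  1.61] j [-0.54  0.62  0.82  1.8  -0.55  0.96 -1.12] op 0.0
t 16.17 stand pos [  48.3 -120.6  238.2] F [-1.15 -1.3   0.19] j [-0.54  0.63  0.82  1.8  -0.55  0.96 -1.12] op 0.0
[[51.2, -121.0, 236.9], [51.6, -121.0, 235.1], [52.6, -121.0, 234.1], [52.9, -121.0, 232.3], [53.9, -121.0, 231.2], [54.0, -121.0, 229.5], [55.0, -121.0, 228.3], [55.1, -121.0, 226.6]]
[{"twist": [0, 0, 0], "xyz": [0.001, -0.003, 0.001], "fingers": 0}, {"twist": [0, 0, 0], "xyz": [0.001, -0.003, 0.003], "fingers": 0}, {"twist": [0, 0, 0], "xyz": [0.001, -0.004, 0.004], "fingers": 0}, {"twist": [0, 0, 0], "xyz": [0.001, -0.005, 0.006], "fingers": 0}, {"twist": [0, 0, 0], "xyz": [0.001, -0.005, 0.007], "fingers": 0}, {"twist": [0, 0, 0], "xyz": [0.001, -0.006, 0.009], "fingers": 0}, {"twist": [0, 0, 0], "xyz": [0.001, -0.007, 0.01], "fingers": 0}, {"twist": [0, 0, 0], "xyz": [0.001, -0.007, 0.011], "fingers": 0}] twist [-0.0, 0.1, 0.9]
```

View pics/s15.png

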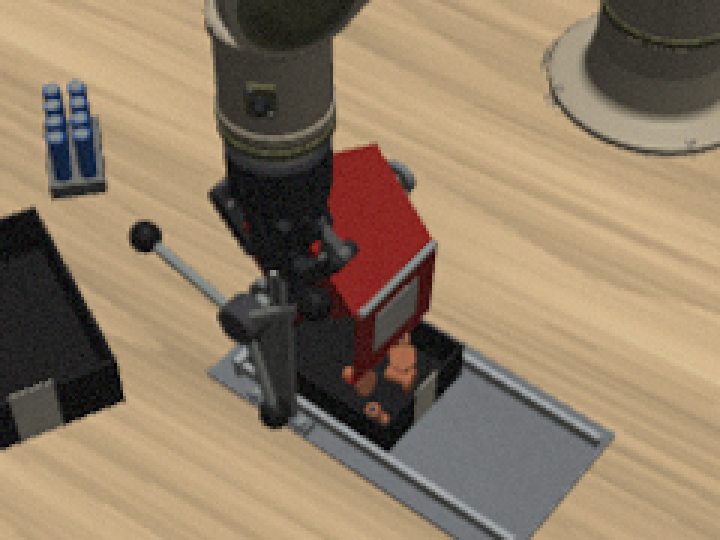

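>>> arm_command([
  {"twist": [0,0,0],"xyz": [0.001,-0.003,0.003],"fingers": 0},
  {"twist": [0,0,0],"xyz": [0.001,-0.004,0.004],"fingers": 0},
  {"twist": [0,0,0],"xyz": [0.001,-0.005,0.006],"fingers": 0},
  {"twist": [0,0,0],"xyz": [0.001,-0.006,0.007],"fingers": 0},
  {"twist": [0,0,0],"xyz": [0.001,-0.006,0.009],"fingers": 0},
])

```text
time_s: 16.58
tcp_pos: [652.7, -28.2, 230.4]
tcp_rot: [-0.0, 1.0, -0.03, 0.0]
wrist_force: [-0.8, -0.2, 4.1]
opening: 0.002
```

>>> arm_command([
  {"twist": [0,0,0],"xyz": [0,-0.001,0.001],"fingers": 0},
  {"twist": [0,0,0],"xyz": [0,-0.001,0.003],"fingers": 0},
])

```text
time_s: 16.75
tcp_pos: [653.0, -27.3, 227.5]
tcp_rot: [-0.0, 1.0, -0.03, 0.001]
wrist_force: [-0.5, 0.5, 4.9]
opening: -0.002
```

>>> arm_command([
  {"twist": [0,0,0],"xyz": [0,-0.001,0.001],"fingers": 0},
  {"twist": [0,0,0],"xyz": [0,-0.001,0.003],"fingers": 0},
])

```text
time_s: 16.92
tcp_pos: [653.3, -26.9, 225.4]
tcp_rot: [-0.0, 1.0, -0.03, 0.001]
wrist_force: [-5.0, 2.8, 25.3]
opening: -0.004
```

```bash
python3 -c "
from h import *
here()
im=camera('scene'); im=np.ascontiguousarray(im[:,:,::-1]); cv2.imwrite('pics/s16.png',im[130:310,200:440].repeat(3,0).repeat(3,1))
here()
"
```

```text
t 16.92 stand pos [  55.6 -122.6  225.4] F [ 2.38  5.18 25.25] j [-0.54  0.64  0.81  1.81 -0.56  0.94 -1.11] op -0.0
t 16.97 stand pos [  55.6 -122.6  225.6] F [-0.69  2.83 17.34] j [-0.54  0.64  0.81  1.81 -0.57  0.94 -1.11] op -0.0
```

View pics/s16.png

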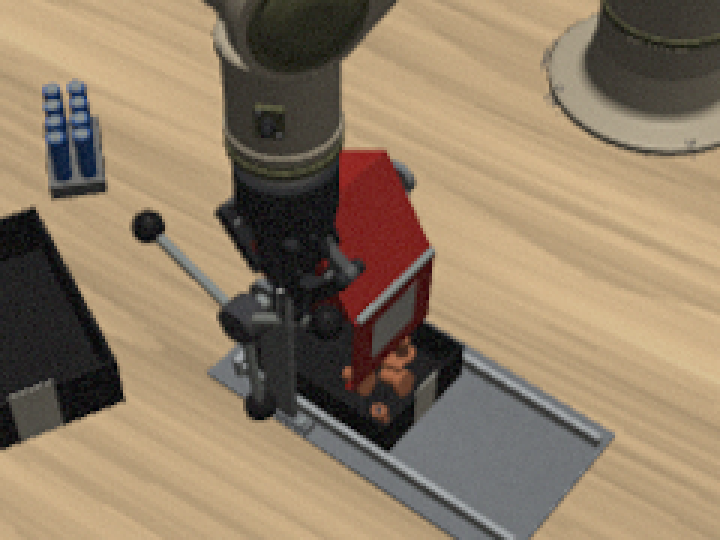

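```bash
python3 -c "
from h import *
print(np.round([rodpt(a,70,2,-1) for a in (150,156,165,175,180,190,200,206)],1).tolist())
pts=[(54,-121,240),(50,-121,262),(15,-121,270),(-22,-121,270),(-50,-121,262),(-54,-121,235),(-54,-121,222)]
rows(pts)
"
```

```text
[[-49.1, -121.0, 212.6], [-52.7, -121.0, 206.2], [-59.1, -121.0, 196.0], [-66.9, -121.0, 184.1], [-70.0, -121.0, 178.0], [-74.7, -121.0, 165.8], [-76.8, -121.0, 153.9], [-74.2, -121.0, 147.0]]
[{"twist": [0, 0, 0], "xyz": [-0.002, 0.002, -0.014], "fingers": 0}, {"twist": [0, 0, 0], "xyz": [-0.002, 0.005, -0.036], "fingers": 0}, {"twist": [0, 0, 0], "xyz": [-0.002, 0.041, -0.044], "fingers": 0}, {"twist": [0, 0, 0], "xyz": [-0.003, 0.077, -0.044], "fingers": 0}, {"twist": [0, 0, 0], "xyz": [-0.003, 0.105, -0.036], "fingers": 0}, {"twist": [0, 0, 0], "xyz": [-0.003, 0.11, -0.009], "fingers": 0}, {"twist": [0, 0, 0], "xyz": [-0.003, 0.11, 0.004], "fingers": 0}] twist [-0.0, -0.1, 0.9]
```

>>> arm_command([
  {"twist": [0,0,0],"xyz": [0,0.003,-0.02],"fingers": 0},
  {"twist": [0,0,0],"xyz": [-0.002,0.005,-0.055],"fingers": 0},
  {"twist": [0,0,0],"xyz": [-0.002,0.03,-0.065],"fingers": 0},
  {"twist": [0,0,0],"xyz": [-0.003,0.065,-0.065],"fingers": 0},
  {"twist": [0,0,0],"xyz": [-0.003,0.1,-0.06],"fingers": 0},
  {"twist": [0,0,0],"xyz": [-0.003,0.108,-0.045],"fingers": 0},
  {"twist": [0,0,0],"xyz": [-0.003,0.11,-0.025],"fingers": 0},
  {"twist": [0,0,0],"xyz": [-0.003,0.11,-0.015],"fingers": 0},
])

```text
time_s: 17.63
tcp_pos: [642.0, -137.0, 237.3]
tcp_rot: [-0.0, 1.0, -0.031, -0.001]
wrist_force: [-0.7, 1.0, -0.9]
opening: 0.002
```

```bash
python3 -c "
from h import *
here()
im=camera('scene'); im=np.ascontiguousarray(im[:,:,::-1]); cv2.imwrite('pics/s17.png',cv2.resize(im[150:310,220:400],None,fx=4.4,fy=3.7,interpolation=cv2.INTER_CUBIC))
im=camera('wrist'); cv2.imwrite('pics/w17.png',im[:,:,::-1])
here()
"
```

```text
t 17.63 stand pos [ -55.1 -119.6  237.3] F [ 0.92  0.77 -0.93] j [-0.37  0.63  0.8   1.79 -0.54  0.96 -0.97] op 0.0
t 17.73 stand pos [ -53.3 -119.6  237.2] F [ 0.74  0.36 -0.14] j [-0.37  0.63  0.8   1.79 -0.54  0.96 -0.97] op 0.0
```

View pics/s17.png

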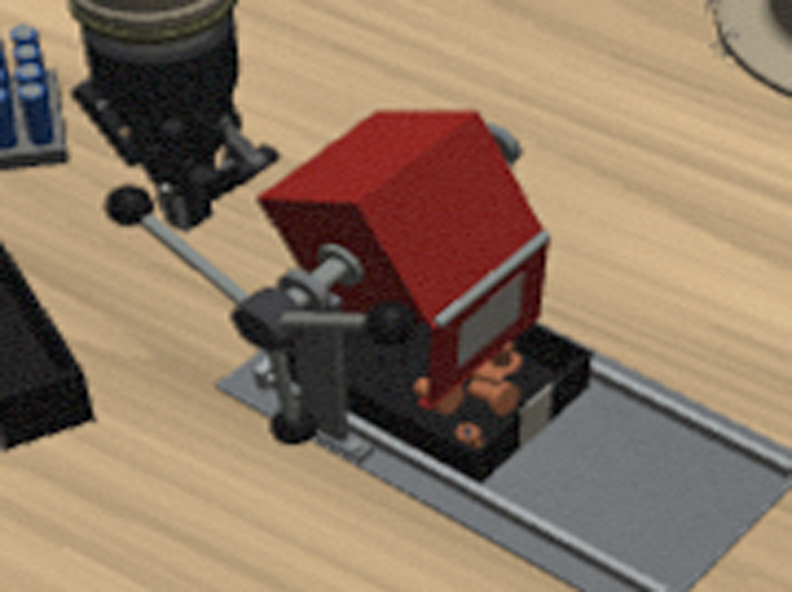

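View pics/w17.png

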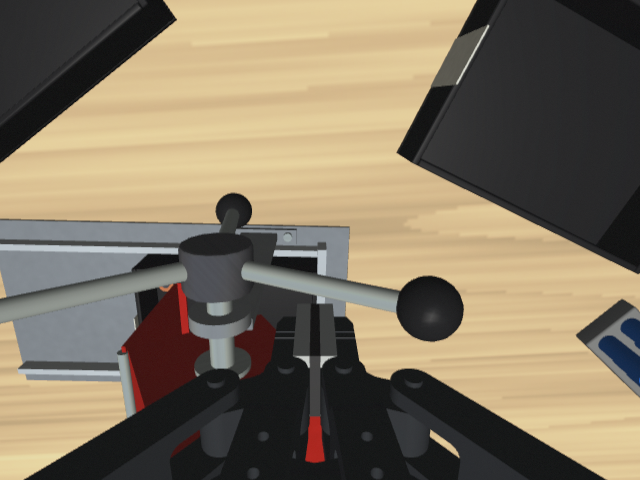

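```bash
python3 -c "
from h import *
pts=[(-54,-121,226),(-54,-121,216)]+[rodpt(a,70,2,-1) for a in (152,154.5,157,160,163,166,169,172,175,178,181,184,187,190,193,196,199,202)]
rows(pts)
"
```

```text
[{"twist": [0, 0, 0], "xyz": [0.001, 0.001, 0.011], "fingers": 0}, {"twist": [0, 0, 0], "xyz": [0.001, 0.001, 0.021], "fingers": 0}, {"twist": [0, 0, 0], "xyz": [0.002, -0.003, 0.027], "fingers": 0}, {"twist": [0, 0, 0], "xyz": [0.002, -0.001, 0.029], "fingers": 0}, {"twist": [0, 0, 0], "xyz": [0.002, 0, 0.032], "fingers": 0}, {"twist": [0, 0, 0], "xyz": [0.002, 0.002, 0.035], "fingers": 0}, {"twist": [0, 0, 0], "xyz": [0.002, 0.004, 0.039], "fingers": 0}, {"twist": [0, 0, 0], "xyz": [0.001, 0.007, 0.042], "fingers": 0}, {"twist": [0, 0, 0], "xyz": [0.001, 0.009, 0.046], "fingers": 0}, {"twist": [0, 0, 0], "xyz": [0.001, 0.011, 0.049], "fingers": 0}, {"twist": [0, 0, 0], "xyz": [0.001, 0.014, 0.053], "fingers": 0}, {"twist": [0, 0, 0], "xyz": [0.001, 0.016, 0.057], "fingers": 0}, {"twist": [0, 0, 0], "xyz": [0.001, 0.017, 0.06], "fingers": 0}, {"twist": [0, 0, 0], "xyz": [0.001, 0.019, 0.064], "fingers": 0}, {"twist": [0, 0, 0], "xyz": [0.001, 0.02, 0.068], "fingers": 0}, {"twist": [0, 0, 0], "xyz": [0.001, 0.021, 0.071], "fingers": 0}, {"twist": [0, 0, 0], "xyz": [0.001, 0.022, 0.075], "fingers": 0}, {"twist": [0, 0, 0], "xyz": [0.001, 0.023, 0.079], "fingers": 0}, {"twist": [0, 0, 0], "xyz": [0.001, 0.024, 0.082], "fingers": 0}, {"twist": [0, 0, 0], "xyz": [0.001, 0.023, 0.086], "fingers": 0}] twist [-0.0, 0.2, 0.9]
```

>>> arm_command([
  {"twist": [0,0,0],"xyz": [0,0.002,0.011],"fingers": 0},
  {"twist": [0,0,0],"xyz": [0,0.003,0.021],"fingers": 0},
  {"twist": [0,0,0],"xyz": [0,0.003,0.026],"fingers": 0},
  {"twist": [0,0,0],"xyz": [0,0.003,0.029],"fingers": 0},
  {"twist": [0,0,0],"xyz": [0,0.003,0.032],"fingers": 0},
  {"twist": [0,0,0],"xyz": [0,0.004,0.035],"fingers": 0},
  {"twist": [0,0,0],"xyz": [0,0.005,0.039],"fingers": 0},
  {"twist": [0,0,0],"xyz": [0,0.007,0.042],"fingers": 0},
  {"twist": [0,0,0],"xyz": [0,0.009,0.046],"fingers": 0},
  {"twist": [0,0,0],"xyz": [0,0.011,0.05],"fingers": 0},
  {"twist": [0,0,0],"xyz": [0,0.013,0.053],"fingers": 0},
  {"twist": [0,0,0],"xyz": [0,0.015,0.057],"fingers": 0},
])

```text
time_s: 18.73
tcp_pos: [642.6, -150.9, 182.1]
tcp_rot: [-0.0, 1.0, -0.029, 0.0]
wrist_force: [0.3, 3.1, 3.6]
opening: 0.0
```

```bash
python3 -c "
from h import *
here()
im=camera('scene'); im=np.ascontiguousarray(im[:,:,::-1]); cv2.imwrite('pics/s18.png',cv2.resize(im[150:310,220:400],None,fx=4.4,fy=3.7,interpolation=cv2.INTER_CUBIC))
here()
pts=[rodpt(a,70,2,-1) for a in (181,184,187,190,193,196,199,202,205)]
rows(pts)
"
```

```text
t 18.73 stand pos [ -68.9 -121.3  182.1] F [ 3.15 -0.06  3.64] j [-0.31  0.69  0.75  1.83 -0.6   0.86 -0.9 ] op 0.0
t 18.78 stand pos [ -69.6 -121.   181.4] F [ 1.04 -0.29  1.44] j [-0.31  0.69  0.75  1.83 -0.6   0.86 -0.9 ] op 0.0
[{"twist": [0, 0, 0], "xyz": [0, 0.001, 0.005], "fingers": 0}, {"twist": [0, 0, 0], "xyz": [-0, 0.003, 0.008], "fingers": 0}, {"twist": [0, 0, 0], "xyz": [-0, 0.004, 0.012], "fingers": 0}, {"twist": [0, 0, 0], "xyz": [-0, 0.005, 0.016], "fingers": 0}, {"twist": [0, 0, 0], "xyz": [-0, 0.006, 0.019], "fingers": 0}, {"twist": [0, 0, 0], "xyz": [-0, 0.007, 0.023], "fingers": 0}, {"twist": [0, 0, 0], "xyz": [-0, 0.007, 0.026], "fingers": 0}, {"twist": [0, 0, 0], "xyz": [-0, 0.006, 0.03], "fingers": 0}, {"twist": [0, 0, 0], "xyz": [-0, 0.005, 0.033], "fingers": 0}] twist [0.0, -0.0, 0.9]
```

View pics/s18.png

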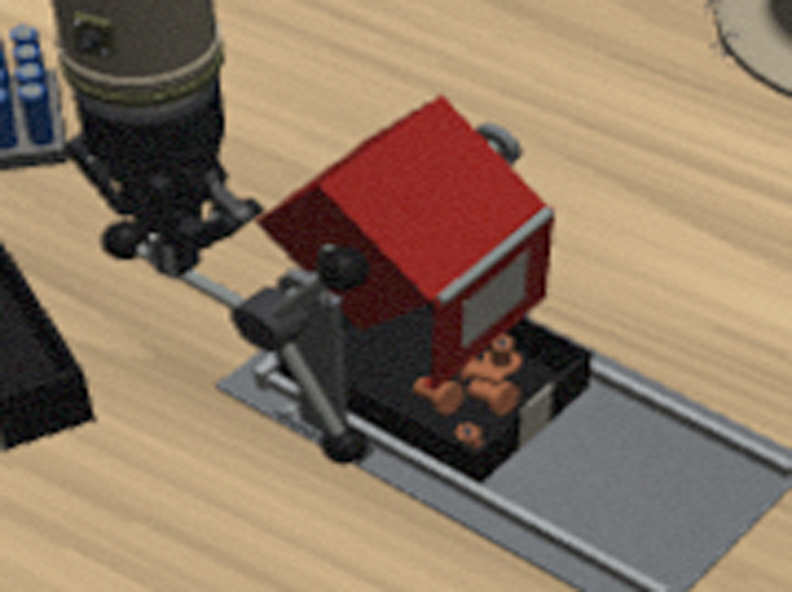

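>>> arm_command([
  {"twist": [0,0,0],"xyz": [0,0.001,0.005],"fingers": 0},
  {"twist": [0,0,0],"xyz": [0,0.002,0.008],"fingers": 0},
  {"twist": [0,0,0],"xyz": [0,0.003,0.012],"fingers": 0},
  {"twist": [0,0,0],"xyz": [0,0.003,0.016],"fingers": 0},
  {"twist": [0,0,0],"xyz": [0,0.003,0.019],"fingers": 0},
  {"twist": [0,0,0],"xyz": [0,0.003,0.023],"fingers": 0},
  {"twist": [0,0,0],"xyz": [0,0.003,0.026],"fingers": 0},
  {"twist": [0,0,0],"xyz": [0,0.003,0.03],"fingers": 0},
])

```text
time_s: 19.45
tcp_pos: [641.9, -154.5, 152.1]
tcp_rot: [0.0, 1.0, -0.03, 0.0]
wrist_force: [0.5, -0.3, 4.6]
opening: -0.001
```

```bash
python3 -c "
from h import *
here()
im=camera('scene'); im=np.ascontiguousarray(im[:,:,::-1]); cv2.imwrite('pics/s19.png',cv2.resize(im[150:310,220:400],None,fx=4.4,fy=3.7,interpolation=cv2.INTER_CUBIC))
here()
"
```

```text
t 19.45 stand pos [ -72.5 -120.9  152.1] F [-0.24 -0.48  4.62] j [-0.28  0.72  0.71  1.85 -0.63  0.81 -0.87] op -0.0
t 19.5 stand pos [ -72.4 -120.7  151.3] F [-0.33 -1.83  1.67] j [-0.28  0.72  0.71  1.85 -0.63  0.81 -0.87] op 0.0
```

View pics/s19.png

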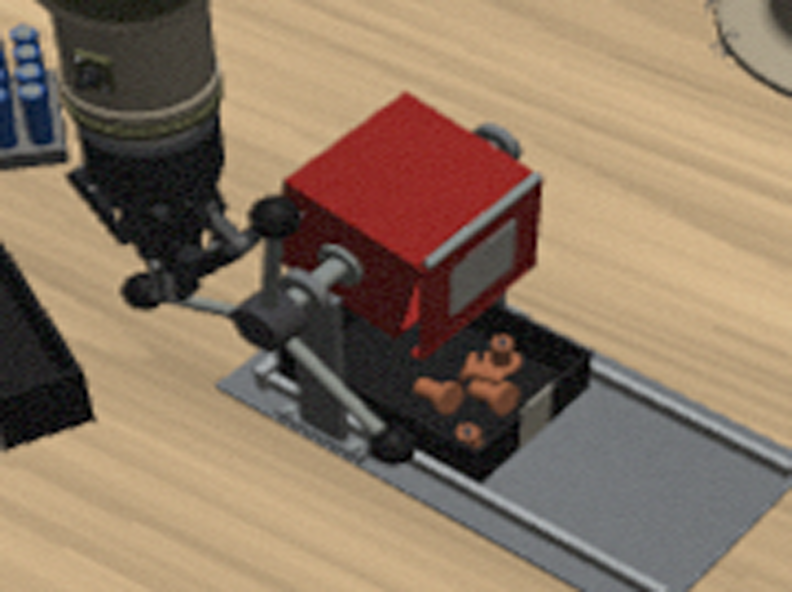

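>>> arm_command([
  {"twist": [0,0,0],"xyz": [0,0.003,-0.03],"fingers": 0},
  {"twist": [0,0,0],"xyz": [0,0.003,-0.07],"fingers": 0},
  {"twist": [0,0,0],"xyz": [0,0.002,-0.11],"fingers": 0},
  {"twist": [0,0,0],"xyz": [0,0,-0.15],"fingers": 0},
  {"twist": [0,0,0],"xyz": [0,-0.005,-0.18],"fingers": 0},
  {"twist": [0,0,0],"xyz": [0,-0.035,-0.183],"fingers": 0},
  {"twist": [0,0,0],"xyz": [0,-0.07,-0.183],"fingers": 0},
  {"twist": [0,0,0],"xyz": [0,-0.105,-0.183],"fingers": 0},
  {"twist": [0,0,0],"xyz": [0,-0.138,-0.18],"fingers": 0},
  {"twist": [0,0,0],"xyz": [0,-0.145,-0.165],"fingers": 0},
  {"twist": [0,0,0],"xyz": [0,-0.145,-0.145],"fingers": 0},
  {"twist": [0,0,0],"xyz": [0,-0.14,-0.125],"fingers": 0},
  {"twist": [0,0,0],"xyz": [0,-0.135,-0.121],"fingers": 0},
])

```text
time_s: 20.58
tcp_pos: [648.2, -18.4, 269.8]
tcp_rot: [0.0, 1.0, -0.029, -0.003]
wrist_force: [-1.6, -0.2, -0.7]
opening: -0.001
```

```bash
python3 -c "
from h import *
here()
im=camera('scene'); im=np.ascontiguousarray(im[:,:,::-1]); cv2.imwrite('pics/s20.png',cv2.resize(im[150:310,220:400],None,fx=4.4,fy=3.7,interpolation=cv2.INTER_CUBIC))
here()
pts=[ballpt(a,side=-1) for a in (74,78,81,84,87,90,93,96,99,102,105,108,111,114,117,120,123,126,129,132)]
print(np.round(pts,1).tolist());rows(pts)
"
```

```text
t 20.58 stand pos [  63.6 -116.9  269.8] F [-0.31  1.6  -0.73] j [-0.58  0.59  0.85  1.77 -0.51  1.02 -1.17] op -0.0
t 20.63 stand pos [  61.5 -117.2  270.8] F [-0.77 -0.15  0.06] j [-0.58  0.59  0.85  1.77 -0.51  1.02 -1.17] op -0.0
[[55.3, -121.0, 268.7], [47.9, -121.0, 270.6], [42.2, -121.0, 271.6], [36.5, -121.0, 272.4], [30.8, -121.0, 272.8], [25.0, -121.0, 273.0], [19.2, -121.0, 272.8], [13.5, -121.0, 272.4], [7.8, -121.0, 271.6], [2.1, -121.0, 270.6], [-3.5, -121.0, 269.3], [-9.0, -121.0, 267.6], [-14.4, -121.0, 265.7], [-19.7, -121.0, 263.5], [-24.9, -121.0, 261.0], [-30.0, -121.0, 258.3], [-34.9, -121.0, 255.3], [-39.7, -121.0, 252.0], [-44.2, -121.0, 248.5], [-48.6, -121.0, 244.7]]
[{"twist": [0, 0, 0], "xyz": [0.004, 0.006, 0.002], "fingers": 0}, {"twist": [0, 0, 0], "xyz": [0.004, 0.014, 0], "fingers": 0}, {"twist": [0, 0, 0], "xyz": [0.004, 0.019, -0.001], "fingers": 0}, {"twist": [0, 0, 0], "xyz": [0.003, 0.025, -0.002], "fingers": 0}, {"twist": [0, 0, 0], "xyz": [0.003, 0.031, -0.002], "fingers": 0}, {"twist": [0, 0, 0], "xyz": [0.003, 0.037, -0.002], "fingers": 0}, {"
[... 239 characters left out ...]
9, 0], "fingers": 0}, {"twist": [0, 0, 0], "xyz": [0.003, 0.065, 0.002], "fingers": 0}, {"twist": [0, 0, 0], "xyz": [0.003, 0.07, 0.003], "fingers": 0}, {"twist": [0, 0, 0], "xyz": [0.003, 0.076, 0.005], "fingers": 0}, {"twist": [0, 0, 0], "xyz": [0.003, 0.081, 0.007], "fingers": 0}, {"twist": [0, 0, 0], "xyz": [0.003, 0.086, 0.01], "fingers": 0}, {"twist": [0, 0, 0], "xyz": [0.003, 0.091, 0.013], "fingers": 0}, {"twist": [0, 0, 0], "xyz": [0.002, 0.096, 0.016], "fingers": 0}, {"twist": [0, 0, 0], "xyz": [0.002, 0.101, 0.019], "fingers": 0}, {"twist": [0, 0, 0], "xyz": [0.002, 0.106, 0.022], "fingers": 0}, {"twist": [0, 0, 0], "xyz": [0.002, 0.11, 0.026], "fingers": 0}] twist [0.1, 0.2, 0.9]
```

View pics/s20.png

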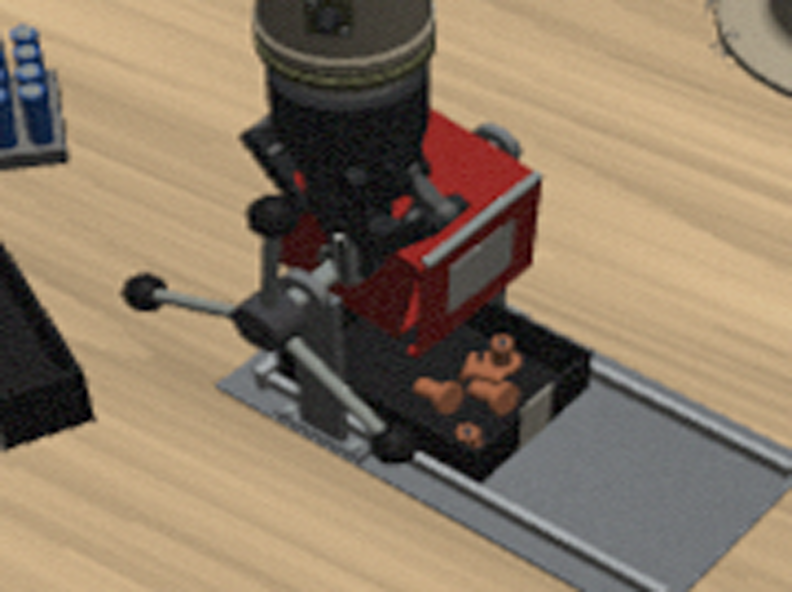

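>>> arm_command([
  {"twist": [0,0,0],"xyz": [0.002,0.008,0.001],"fingers": 0},
  {"twist": [0,0,0],"xyz": [0.003,0.014,0],"fingers": 0},
  {"twist": [0,0,0],"xyz": [0.003,0.019,-0.001],"fingers": 0},
  {"twist": [0,0,0],"xyz": [0.003,0.025,-0.002],"fingers": 0},
  {"twist": [0,0,0],"xyz": [0.003,0.031,-0.002],"fingers": 0},
  {"twist": [0,0,0],"xyz": [0.003,0.037,-0.002],"fingers": 0},
  {"twist": [0,0,0],"xyz": [0.003,0.042,-0.002],"fingers": 0},
  {"twist": [0,0,0],"xyz": [0.003,0.048,-0.002],"fingers": 0},
  {"twist": [0,0,0],"xyz": [0.003,0.054,-0.001],"fingers": 0},
  {"twist": [0,0,0],"xyz": [0.003,0.059,0],"fingers": 0},
  {"twist": [0,0,0],"xyz": [0.003,0.065,0.002],"fingers": 0},
  {"twist": [0,0,0],"xyz": [0.003,0.07,0.003],"fingers": 0},
  {"twist": [0,0,0],"xyz": [0.003,0.076,0.005],"fingers": 0},
  {"twist": [0,0,0],"xyz": [0.003,0.081,0.007],"fingers": 0},
  {"twist": [0,0,0],"xyz": [0.003,0.086,0.01],"fingers": 0},
  {"twist": [0,0,0],"xyz": [0.003,0.091,0.013],"fingers": 0},
  {"twist": [0,0,0],"xyz": [0.003,0.096,0.016],"fingers": 0},
])

```text
time_s: 22.05
tcp_pos: [647.1, -115.9, 256.9]
tcp_rot: [-0.0, 1.0, -0.03, -0.0]
wrist_force: [0.6, 2.1, 0.6]
opening: 0.004
```

```bash
python3 -c "
from h import *
here()
im=camera('scene'); im=np.ascontiguousarray(im[:,:,::-1]); cv2.imwrite('pics/s21.png',cv2.resize(im[150:310,220:400],None,fx=4.4,fy=3.7,interpolation=cv2.INTER_CUBIC))
here()
pts=[ballpt(a,side=-1) for a in (126,129,132)]+[rodpt(a,r,2,-1) for a,r in ((135,88),(138,86),(141,84),(144,82),(147,80),(150,79),(153,78),(156,77),(159,76),(162,75),(165,75),(168,74),(171,73),(174,72))]
print(np.round(pts,1).tolist());rows(pts)
"
```

```text
t 22.05 stand pos [ -33.7 -123.2  256.9] F [ 2.16 -0.43  0.64] j [-0.41  0.61  0.82  1.77 -0.52  0.99 -1.02] op 0.0
t 22.1 stand pos [ -34.9 -122.9  256.4] F [ 0.43 -0.75 -0.39] j [-0.41  0.61  0.82  1.77 -0.52  0.99 -1.02] op 0.0
[[-39.7, -121.0, 252.0], [-44.2, -121.0, 248.5], [-48.6, -121.0, 244.7], [-50.1, -121.0, 239.3], [-51.9, -121.0, 234.8], [-53.4, -121.0, 230.2], [-54.6, -121.0, 225.6], [-55.5, -121.0, 221.1], [-56.9, -121.0, 217.1], [-58.1, -121.0, 213.1], [-59.1, -121.0, 209.1], [-59.9, -121.0, 205.0], [-61.1, -121.0, 201.0], [-63.9, -121.0, 197.3], [-65.5, -121.0, 193.3], [-66.9, -121.0, 189.4], [-68.2, -121.0, 185.5]]
[{"twist": [0, 0, 0], "xyz": [-0.002, 0.005, 0.004], "fingers": 0}, {"twist": [0, 0, 0], "xyz": [-0.002, 0.009, 0.008], "fingers": 0}, {"twist": [0, 0, 0], "xyz": [-0.002, 0.014, 0.012], "fingers": 0}, {"twist": [0, 0, 0], "xyz": [-0.002, 0.015, 0.017], "fingers": 0}, {"twist": [0, 0, 0], "xyz": [-0.002, 0.017, 0.022], "fingers": 0}, {"twist": [0, 0, 0], "xyz": [-0.002, 0.018, 0.026], "fingers": 0}, {"twist": [0, 0, 0], "xyz": [-0.002, 0.02, 0.031], "fingers": 0}, {"twist": [0, 0, 0], "xyz": [-0.002, 0.021, 0.035], "fingers": 0}, {"twist": [0, 0, 0], "xyz": [-0.002, 0.022, 0.039], "fingers": 0}, {"twist": [0, 0, 0], "xyz": [-0.002, 0.023, 0.043], "fingers": 0}, {"twist": [0, 0, 0], "xyz": [-0.002, 0.024, 0.047], "fingers": 0}, {"twist": [0, 0, 0], "xyz": [-0.002, 0.025, 0.051], "fingers": 0}, {"twist": [0, 0, 0], "xyz": [-0.002, 0.026, 0.055], "fingers": 0}, {"twist": [0, 0, 0], "xyz": [-0.002, 0.029, 0.059], "fingers": 0}, {"twist": [0, 0, 0], "xyz": [-0.002, 0.031, 0.063], "fingers": 0}, {"twist": [0, 0, 0], "xyz": [-0.002, 0.032, 0.067], "fingers": 0}, {"twist": [0, 0, 0], "xyz": [-0.002, 0.033, 0.071], "fingers": 0}] twist [0.0, 0.0, 0.8]
```

View pics/s21.png

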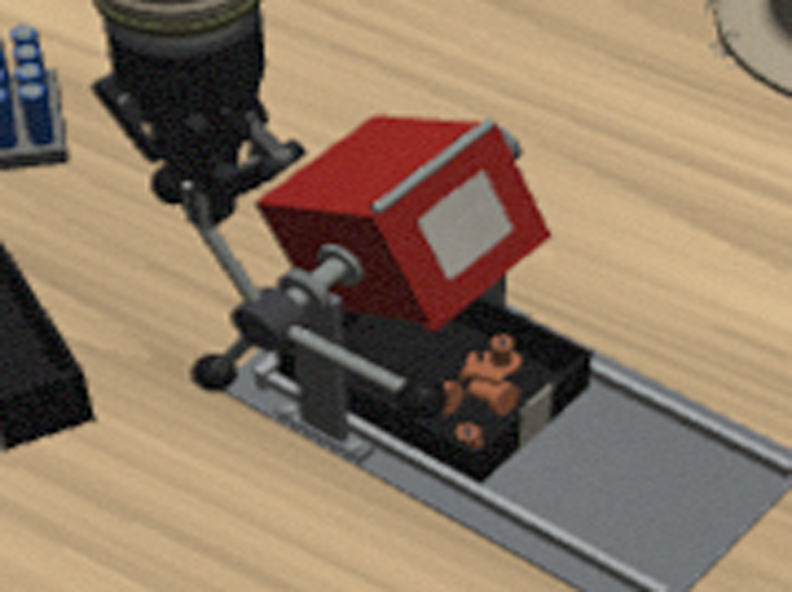

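Lid is shut and the bin is turning back; continue.

>>> arm_command([
  {"twist": [0,0,0],"xyz": [-0.002,0.005,0.004],"fingers": 0},
  {"twist": [0,0,0],"xyz": [-0.002,0.009,0.008],"fingers": 0},
  {"twist": [0,0,0],"xyz": [-0.002,0.014,0.012],"fingers": 0},
  {"twist": [0,0,0],"xyz": [-0.002,0.015,0.017],"fingers": 0},
  {"twist": [0,0,0],"xyz": [-0.002,0.017,0.022],"fingers": 0},
  {"twist": [0,0,0],"xyz": [-0.002,0.018,0.026],"fingers": 0},
  {"twist": [0,0,0],"xyz": [-0.002,0.02,0.031],"fingers": 0},
  {"twist": [0,0,0],"xyz": [-0.002,0.021,0.035],"fingers": 0},
  {"twist": [0,0,0],"xyz": [-0.002,0.022,0.039],"fingers": 0},
  {"twist": [0,0,0],"xyz": [-0.002,0.023,0.043],"fingers": 0},
  {"twist": [0,0,0],"xyz": [-0.002,0.024,0.047],"fingers": 0},
  {"twist": [0,0,0],"xyz": [-0.002,0.025,0.051],"fingers": 0},
  {"twist": [0,0,0],"xyz": [-0.002,0.027,0.055],"fingers": 0},
  {"twist": [0,0,0],"xyz": [-0.002,0.029,0.059],"fingers": 0},
])

```text
time_s: 23.27
tcp_pos: [643.5, -144.2, 197.9]
tcp_rot: [-0.0, 1.0, -0.03, -0.0]
wrist_force: [0.6, 0.5, 3.1]
opening: -0.0
```

```bash
python3 -c "
from h import *
here()
im=camera('scene'); im=np.ascontiguousarray(im[:,:,::-1]); cv2.imwrite('pics/s22.png',cv2.resize(im[150:310,220:400],None,fx=4.4,fy=3.7,interpolation=cv2.INTER_CUBIC))
here()
pts=[rodpt(a,r,2,-1) for a,r in ((168,74),(170,73),(172,73),(174,72),(176,72),(178,72),(180,72),(182,72),(184,72))]
print(np.round(pts,1).tolist());rows(pts)
"
```

```text
t 23.27 stand pos [ -62.1 -121.7  197.9] F [ 0.53 -0.53  3.1 ] j [-0.33  0.67  0.76  1.82 -0.58  0.89 -0.93] op -0.0
t 23.32 stand pos [ -62.4 -121.4  197.1] F [ 0.15 -0.52  1.6 ] j [-0.33  0.67  0.76  1.82 -0.58  0.89 -0.93] op -0.0
[[-65.5, -121.0, 193.3], [-66.2, -121.0, 190.6], [-67.7, -121.0, 188.1], [-68.2, -121.0, 185.5], [-69.5, -121.0, 183.0], [-70.8, -121.0, 180.5], [-72.0, -121.0, 178.0], [-73.1, -121.0, 175.5], [-74.1, -121.0, 173.0]]
[{"twist": [0, 0, 0], "xyz": [-0, 0.003, 0.004], "fingers": 0}, {"twist": [0, 0, 0], "xyz": [-0, 0.004, 0.006], "fingers": 0}, {"twist": [0, 0, 0], "xyz": [-0.001, 0.005, 0.009], "fingers": 0}, {"twist": [0, 0, 0], "xyz": [-0.001, 0.006, 0.012], "fingers": 0}, {"twist": [0, 0, 0], "xyz": [-0.001, 0.007, 0.014], "fingers": 0}, {"twist": [0, 0, 0], "xyz": [-0.001, 0.008, 0.017], "fingers": 0}, {"twist": [0, 0, 0], "xyz": [-0.001, 0.01, 0.019], "fingers": 0}, {"twist": [0, 0, 0], "xyz": [-0.001, 0.011, 0.022], "fingers": 0}, {"twist": [0, 0, 0], "xyz": [-0.001, 0.012, 0.024], "fingers": 0}] twist [-0.0, 0.1, 0.9]
```

View pics/s22.png

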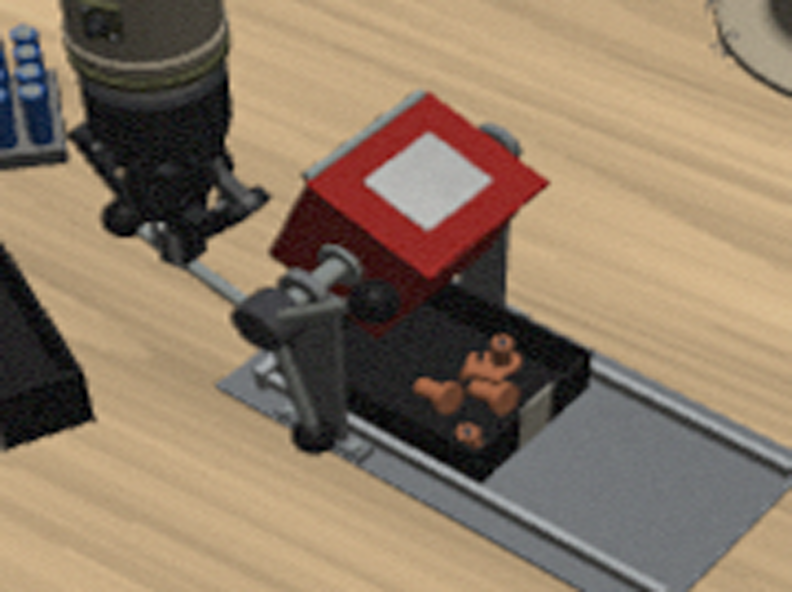

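>>> arm_command([
  {"twist": [0,0,0],"xyz": [0,0.003,0.004],"fingers": 0},
  {"twist": [0,0,0],"xyz": [0,0.004,0.006],"fingers": 0},
  {"twist": [0,0,0],"xyz": [0,0.005,0.009],"fingers": 0},
  {"twist": [0,0,0],"xyz": [0,0.006,0.012],"fingers": 0},
  {"twist": [0,0,0],"xyz": [0,0.007,0.014],"fingers": 0},
  {"twist": [0,0,0],"xyz": [0,0.008,0.016],"fingers": 0},
  {"twist": [0,0,0],"xyz": [0,0.009,0.018],"fingers": 0},
])

```text
time_s: 23.9
tcp_pos: [643.0, -153.3, 180.2]
tcp_rot: [-0.0, 1.0, -0.03, 0.0]
wrist_force: [0.4, 3.4, 3.3]
opening: 0.001
```

>>> arm_command([
  {"twist": [0,0,0],"xyz": [0,0,0.001],"fingers": 0},
  {"twist": [0,0,0],"xyz": [0,0,0.002],"fingers": 0},
  {"twist": [0,0,0],"xyz": [0,0,0.003],"fingers": 0},
])

```text
time_s: 24.15
tcp_pos: [643.0, -153.7, 177.4]
tcp_rot: [0.0, 1.0, -0.03, 0.0]
wrist_force: [-0.9, 1.4, 4.2]
opening: -0.002
```

>>> arm_command([
  {"twist": [0,0,0],"xyz": [0,0,0.001],"fingers": 0},
  {"twist": [0,0,0],"xyz": [0,0,0.002],"fingers": 0},
])

```text
time_s: 24.32
tcp_pos: [643.0, -153.7, 175.4]
tcp_rot: [0.0, 1.0, -0.03, 0.0]
wrist_force: [0.9, 1.3, 4.5]
opening: -0.0
```

>>> arm_command([
  {"twist": [0,0,0],"xyz": [0,0,0.001],"fingers": 0},
  {"twist": [0,0,0],"xyz": [0,0,0.002],"fingers": 0},
])

```text
time_s: 24.48
tcp_pos: [643.1, -153.7, 173.8]
tcp_rot: [0.0, 1.0, -0.03, 0.0]
wrist_force: [-3.3, 2.3, 17.6]
opening: -0.004
```

>>> arm_command([
  {"twist": [0,0,0],"xyz": [0,0,0.001],"fingers": 0},
])

```text
time_s: 24.57
tcp_pos: [643.1, -153.7, 173.6]
tcp_rot: [-0.0, 1.0, -0.03, 0.0]
wrist_force: [-5.0, 4.5, 24.6]
opening: 0.001
```

>>> arm_command([
  {"twist": [0,0,0],"xyz": [0,0,0.001],"fingers": 0},
])

```text
time_s: 24.65
tcp_pos: [643.1, -153.7, 173.4]
tcp_rot: [-0.0, 1.0, -0.03, 0.001]
wrist_force: [-7.5, 6.0, 33.0]
opening: -0.002
```

>>> arm_command([
  {"twist": [0,0,0],"xyz": [0,0.001,-0.008],"fingers": 0},
  {"twist": [0,0,0],"xyz": [0,0.005,-0.03],"fingers": 0},
  {"twist": [0,0,0],"xyz": [0,0.008,-0.07],"fingers": 0},
  {"twist": [0,0,0],"xyz": [0,0.01,-0.11],"fingers": 0},
  {"twist": [0,0,0],"xyz": [0,0.01,-0.15],"fingers": 0},
  {"twist": [0,0,0],"xyz": [0,0.01,-0.17],"fingers": 0},
  {"twist": [0,0,0],"xyz": [0,0.01,-0.17],"fingers": 0},
  {"twist": [0,0,0],"xyz": [0,0.01,-0.17],"fingers": 0},
  {"twist": [0,0,0],"xyz": [0,0.01,-0.17],"fingers": 0},
])

```text
time_s: 25.4
tcp_pos: [641.9, -162.9, 340.1]
tcp_rot: [-0.0, 1.0, -0.03, -0.001]
wrist_force: [0.3, 0.5, -0.6]
opening: 0.001
```

```bash
python3 -c "
from h import *
here()
for n,(a,b,c,d) in {'scene':(150,310,220,400),'top':(190,340,230,410)}.items():
  im=camera(n); im=np.ascontiguousarray(im[:,:,::-1]); cv2.imwrite('pics/%s23.png'%n,cv2.resize(im[a:b,c:d],None,fx=4.4,fy=3.7,interpolation=cv2.INTER_CUBIC)); cv2.imwrite('pics/%s23f.png'%n,im)
o=get_obs(); cc=cam('wrist',o); im=camera('wrist'); cv2.imwrite('pics/w23.png',im[:,:,::-1])
print('balls pred',proj(cc,S2W(s,[ball(1),ball(2),ball(3)])).round(0).tolist())
print([np.round(x['location']).tolist() for x in pinpoint('ball1','wrist')])
for n,f0 in (('scene','scene0'),('top','top0')):
  for k in ('meter','driver','cells'): pass
"
```

```text
t 25.4 stand pos [ -80.9 -121.5  340.1] F [ 0.5  -0.3  -0.61] j [-0.37  0.54  0.87  1.66 -0.45  1.15 -1.01] op 0.0
balls pred [[80.0, 262.0], [352.0, 214.0], [168.0, 190.0]]
[[80.0, 262.0], [351.0, 216.0], [168.0, 190.0]]
```

View pics/scene23.png

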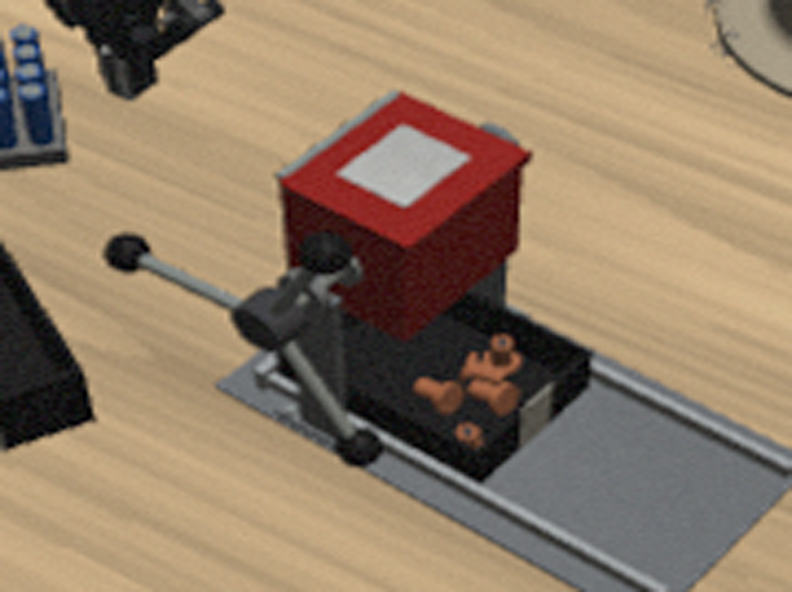

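View pics/top23.png

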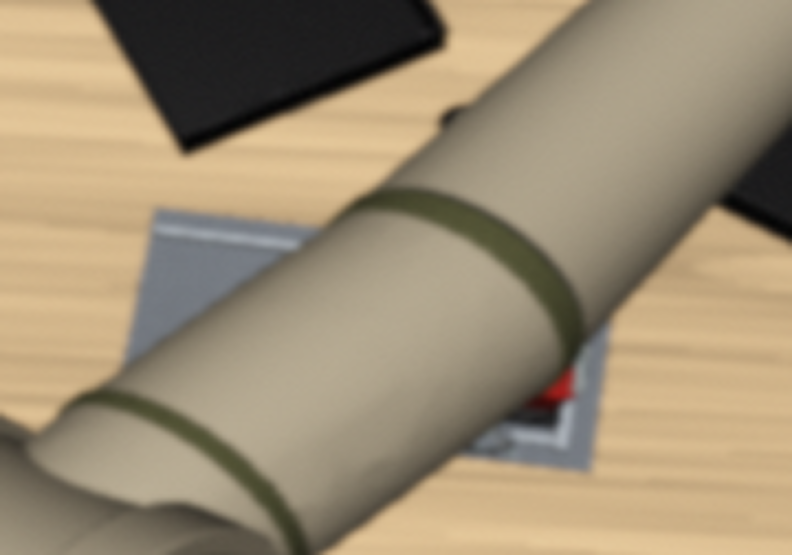

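View pics/w23.png

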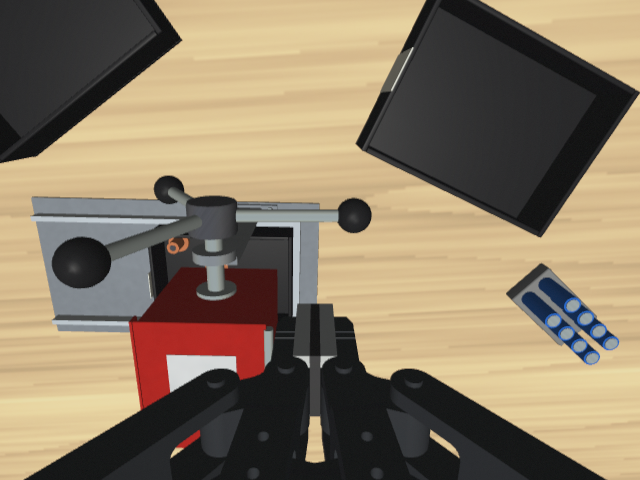

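```bash
python3 -c "
from h import *
o=get_obs(); c=cam('wrist',o)
im=cv2.imread('pics/w23.png')
print(proj(c,S2W(s,[[-55,-60,50],[-55,60,50],[-55,-60,27],[-55,0,27],[105,-60,50],[105,-60,5],[255,-90,5],[-85,-90,5]])).round(1).tolist())
cv2.imwrite('pics/w23c.png',cv2.resize(im[180:340,120:330],None,fx=3.7,fy=3.7,interpolation=cv2.INTER_CUBIC))
f=cv2.imread('pics/scene23f.png'); f0=cv2.imread('pics/scene0.png'); cv2.imwrite('pics/cmp.png',np.vstack([f0[100:400,100:540],f[100:400,100:540]]))
"
```

```text
[[290.7, 238.9], [291.0, 334.0], [291.8, 232.6], [291.9, 280.2], [145.4, 236.7], [159.8, 225.1], [29.7, 198.7], [318.1, 203.2]]
```

View pics/w23c.png

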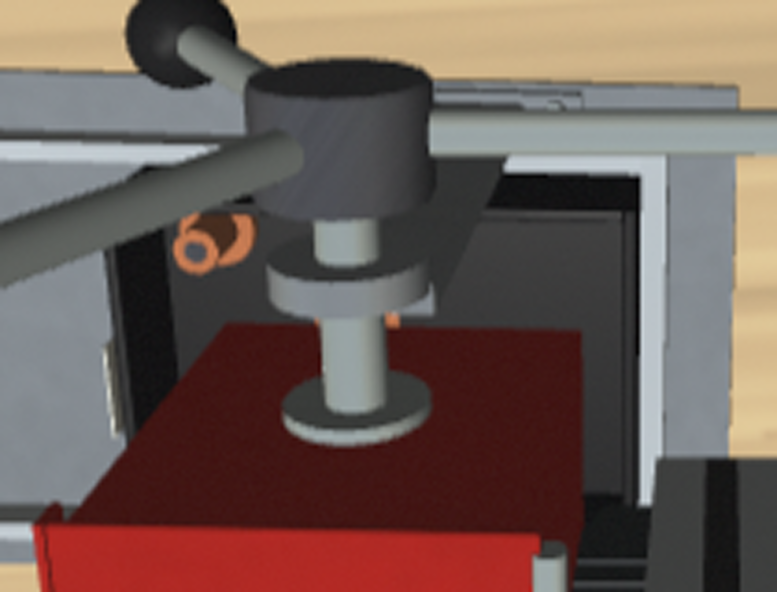

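View pics/cmp.png

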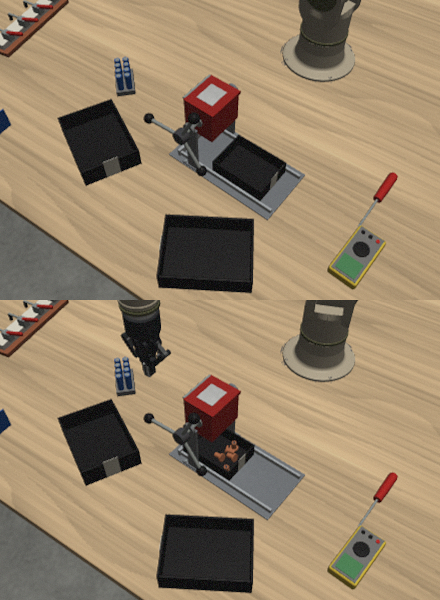

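```bash
python3 -c "
from bench import *
print(get_obs()['time_s'], job_done())"
```

```text
the job is handed in; nothing more can be done
25.6 None
```

The job is done and handed in at 25.6 s. The tray is home with all five posts in it, and the bin is empty, upright and shut.

- **Tray:** I pushed it home first, with the shut fingers and in small steps. It met the back stop at about 12 N, and I pressed on to about 20 N to be sure.
- **Tipping:** I turned the bin over by arms 1 and 2 of the handle until it met its stop, where the force jumped from about 5 to 25 N. The lid swung open and the posts fell out.
- **Turning back:** I brought it back by arms 3 and 2 to the upright stop, where I felt about 18 N. I pressed a little further than needed there, to 33 N, before backing off.

**Last checks:**
- Five copper posts are visible in the tray in the scene picture.
- The handle's balls lie within 2 px of where they should be with the bin upright.
- The lid looks shut.
- The tray's back rim shows no gap to the back stop, to about 1 mm.
- The meter, screwdriver and cell block look unmoved between the first and last pictures.
- The gripper is clear of everything.

**Disagreement:** The first stand position, from the scene and top cameras, was up to about 5 mm off. I corrected it from the wrist camera before turning the handle.

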